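Lock the label roll on its dispenser

ROBOT

A 6-joint arm with a two-finger parallel gripper is mounted at the origin on the work surface. World frame = base frame: x ahead of the robot, y to its left, z up, the work surface at z = 0. Lengths are in m, angles in degrees, forces in N, time in s.
With the tool pointing down it reaches from about 0.35 to 0.875 m from the base axis. Payload 4.2 kg.
Tool frame: the origin (TCP) lies midway between the tips of the shut fingers; the grasp point (between the pads) lies 19 mm behind it; z points along the fingers, y is the direction in which the jaws open and shut (so a half turn about z gives the same grasp; the last joint's range is limited). The gripper opens to 87 mm and grips with 3 to 60 N. Pads are 19 mm wide; open, the fingers measure 117 mm over their backs; the gripper's body (75 mm by 190 mm) begins 51 mm behind the grasp point.
Start: joints at [-59.152, 22.042, 0.453, 0, -68.411, -14.817], TCP at [0.173, -0.601, 0.223] pointing down, gripper open.
Joint ranges: [-179.83, 179.83], [-69.29, 118.12], [-61.27, 80.66], [-181.25, 117.63], [-171.15, -9.14], [-177.46, 177.46]. Speed limits (degrees/s): [159.86, 159.86, 180, 180, 180, 180].

INTERFACE

Orientations are given as a 3x3 rotation matrix whose columns are the frame's x, y, z axes.
In Python, from station import r gives the robot as it stands.
- The arm moves only by the tool play_rows, never from a script. Its argument "commands" is a list that holds one entry, the list of rows, each a list of 7 numbers: the shift along the world's x, y, z in m, then the turn, a rotation vector about the world's x, y, z in rad, then the closure, from 0 (fully open) to 1 (shut). A call has 1 to 5 rows; each row is the pose to reach, as a shift and turn from the pose commanded when the call began; what a row does not reach only later rows make up. A row lasts 1/10 s, in which the tool goes at most 50 mm and 8.59 degrees, less where a joint would pass 70% of its speed; a pose out of reach is approached as far as the arm can. A call with a gripper value outside its range is refused whole. The fingers move at their own pace and stop on an object; the grip force is fixed at half the most. Time passes only in rows, so rows that repeat a pose let the fingers close. It gives the time, the measured TCP pose, the force and the opening at its end, in the units of the state.
- r.sense(): the state, without advancing time (a new reading comes with each control period).
- r.capture(name): name is "scene" or "top" or "wrist"; returns a dict with "image" (400x640x3 uint8, red, green, blue), "range_z" (400x640 float32, m along the optical axis (not along the pixel's ray), 0 where there is no reading), "intrinsics" (3x3 intrinsics, pixels), "extrinsics" (4x4, takes a point from camera to world coordinates); the wrist camera has in their place "mount" (4x4, takes a point from camera to tool coordinates, whose origin is the TCP and whose axes are the flange's). Camera axes: x right, y up, looking along -z (the intrinsics and any distortion apply to the point x, -y, -z); pixel columns grow to the right and rows downward; lengths in m; the calibration is good to about 2 mm. A picture is of the moment at which its call begins: read the wrist's pose just before it.
- r.finish_job(): hands the job in, once; it reports no verdict.
The state is a dict: "time_s": time; "joints": joint angles; "joint_velocities": joint speeds; "effort": joint torques, N m; "tcp_pos": TCP position; "ee_rot": TCP orientation; "wrist_force": force on the tool from outside, world axes, zero at the start; "moment": the same for the moment, N m; "gripper_width": opening from 0.0 (shut) to 1.0 (fully open).
Only numpy, scipy, OpenCV 4.12 (cv2) and the standard library are available. Lean on these libraries where they do the work, as an engineer would, in place of code of your own. Each camera call takes 0.05 s, during which the arm holds its last target. There are 200 camera calls.

TASK

The roll of labels on the dispenser is still loose: turn the hex nut on top of it clockwise with the fingers until it is snug on its washer. Then take from the rack the wrench that fits and tighten the nut with it, keeping the fingers off the nut, until the tab of the washer, which now turns with the nut, points at the raised rib on the disc. Lay the wrench back in its place on the rack and leave everything else on the table undisturbed.

Things in the scene. Friction and masses are not known exactly. Their poses are not given: they have to be found in the camera images.
- dispenser: Label-roll dispenser, fixed, origin on the vertical stud axis at table height. Radius and height of the top, in mm: base 80, 15; label roll 70, 70; aluminium disc 64, 78; boss 30, 88; washer 32, 92; hex nut, 122; stud 11, 132. Two upright guide rollers (radius 9, 140 tall) stand 115 from the axis at +135 and -135 degrees from its x axis, seen from above; they limit the wrench's swing.
- nut (a joint): Turn of the captive nut relative to the washer (rad), growing clockwise seen from above (tightening). It turns lightly (0.12 N m) from its start, 0 to 0.5, up to 2.2, where it is snug on the washer; turned further, it takes the washer along. It stays where it is left and does not rise or sink.
- washer (a joint): Turn of the tab washer under the nut (rad), growing clockwise seen from above; starts at 0 to 0.15. It stays put (stiff, about 0.8 N m) until the nut is snug, then turns with the nut and stays where it is left. At 0.8 its tab points exactly at the rib; it can go on to 1.6.
- nut_top (a point): Centre of the top face of the steel hex nut, 122 mm above the table; turns with the nut. The nut is 50 mm across flats (46 in the top 5 mm), 58 mm across corners, 30 mm tall. Its x axis points at a corner (so corners at every 60 degrees from it), its y axis is square to a flat, z up.
- tab_tip (a point): Tip of the washer's tab, 49 mm from the stud axis, 92 mm above the table. The washer is 64 mm in diameter, 4 mm thick, the tab 10 mm wide.
- rib (a point): Top of the raised rib on the disc: a short radial bar 14 mm long and 6 mm wide, its middle 56 mm from the stud axis, top 88 mm above the table; fixed.
- rack: Wooden wrench rack, fixed: board 130 mm (its x) by 200 mm (its y), 10 mm thick, with two rails along its y at x = -42 and +42 mm, 14 mm wide, tops 28 mm above the table. Two wrenches lie across the rails, along the rack's x, near y = +47 and y = -47 mm (which is which varies). Origin at the centre of its underside.
- wrench: The wrench that fits: the larger double-ended open wrench, plain steel, 195 mm long, 12 mm thick, about 0.45 kg, handle 24 mm wide along its x. Origin at mid-handle on its underside, near its centre of mass. The jaw at its +x end has a 53 mm gap (1.5 mm play each side of the nut), opens to +x, 81 mm wide outside; the -x jaw (34 mm gap) does not fit. It may go back either way round.
- jaw (a point): Centre of the wrench's fitting jaw, 85 mm along +x from the wrench's origin, at mid-thickness (6 mm above its underside); the nut's axis belongs here, with two flats of the nut along the wrench's x. The jaw can be lowered over the nut from above and may rest on the washer.
- small_wrench: Bystander, loose: similar but smaller wrench, about 165 mm long, 10 mm thick, handle 20 mm wide, jaw gaps 30 mm (+x end) and 24 mm: too small for the nut. Origin at mid-handle on its underside.
- soap_a: bystander, loose: soap bar in kraft paper with a label band, 90 mm (its x) by 32 mm (its y) by 60 mm tall, standing on its long narrow side; origin at the centre of its underside
- soap_b: bystander, loose: soap bar in kraft paper with a label band, 90 mm (its x) by 32 mm (its y) by 60 mm tall, standing on its long narrow side; origin at the centre of its underside
- soap_c: bystander, loose: soap bar in kraft paper with a label band, 90 mm (its x) by 32 mm (its y) by 60 mm tall, standing on its long narrow side; origin at the centre of its underside
- soap_d: bystander, loose: soap bar in kraft paper with a label band, 90 mm (its x) by 32 mm (its y) by 60 mm tall, standing on its long narrow side; origin at the centre of its underside
- bottle: bystander, loose: white bottle, radius 28 mm, 150 mm tall; origin at the centre of its underside
- raw_soap: bystander, loose: unwrapped brown soap bar lying flat, 85 mm (x) by 60 mm (y) by 35 mm tall; origin at the centre of its underside
- tape: bystander, loose: roll of packing tape lying flat, radius 52 mm, 48 mm tall; origin at the centre of its underside
There are look-alikes about, which are no part of the job. Leave any orange look-alike of the wrench alone.

How it is judged (in metres and radians):
On the way, in this order (a step that is already met when the one before it is completed fails the run):
1. nut run down snug (joint above 2.05) by the fingers, the wrench still in its place (value of joint nut above 2.05 rad and distance of wrench from where it was at the start of the episode below 0.03 m and value of joint washer below 0.3 rad), for 0.2 s.
2. nut tightened with the wrench: tab within 0.18 rad of the rib (value of joint washer between 0.62 and 0.98 rad), for 0.2 s.
At the end, for the whole second after the job is handed in: The nut is snug on the washer (nut joint above 1.95), the washer's tab points at the rib within 0.18 rad (washer joint 0.62 to 0.98), and the wrench lies at rest flat on the rack's rails, its middle within 30 mm of where it lay at the start and along the rack's x within 0.3 rad (all of step 2 and value of joint nut above 1.95 rad and distance of wrench from where it was at the start of the episode below 0.03 m and height (world z) of wrench between 0.022 and 0.034 m and angle between wrench's own z axis and vertical below 0.12 rad and angle between the x axis of wrench and the x axis of rack, either way round below 0.3 rad and linear speed of wrench below 0.02 m/s); the robot touches nothing.
It fails at once if the fingers touch the dispenser or its nut once the washer has turned past 0.3 rad (the tightening is the wrench's work) (value of joint washer above 0.3 rad and contact force between the fingers and dispenser above 2 N).
It fails at once if the wrench touches the dispenser or its nut before the nut is run down (nut joint under 1.8) (value of joint nut below 1.8 rad and contact force between wrench and dispenser above 1 N).
It fails at once if the tab is driven past the rib by more than 0.3 rad (value of joint washer above 1.1 rad).
It fails at once if a bystander (soap bars, bottle, tape, small wrench) is moved by more than 30 mm (distance of any of soap_a, soap_b, soap_c, soap_d, bottle, raw_soap, tape, small_wrench from where it was at the start of the episode above 0.03 m).
It also fails if it takes over 70 s, if anything falls off the work surface, if the arm or the gripper's body presses on something with over 40 N, if the wrist force passes 120 N, or if a joint passes its speed limit or range.

## Working session

There is one attempt and no reset: what is moved stays moved. The work goes in short steps, Python scripts to look and compute and a tool call to move; the robot and the scene stay as the last step left them, time stands still between calls to the robot, and variables do not carry over. Pictures are saved under pics/ and viewed, about 8 in all and at most 12, crops included, and the job is handed in when it is done.

Besides the shell and the picture viewer there is one more tool, called after "Emit:" by a JSON object that holds its "method" and its "body". play_rows: Moves the arm, as the interface text tells. Its arguments: {"type":"object","properties":{"commands":{"type":"array","items":{"type":"array","items":{"type":"array","items":{"type":"number"}}}}},"required":["commands"]}

```bash
ls; mkdir -p pics; cat > h.py <<'E'
import numpy as np, cv2
from station import r
def world(d,st=None):
    """HxWx3 world points from range_z"""
    K=d["intrinsics"];z=d["range_z"];v,u=np.mgrid[0:z.shape[0],0:z.shape[1]]
    p=np.stack([(u-K[0][2])/K[0][0]*z,-(v-K[1][2])/K[1][1]*z,-z,np.ones_like(z)],-1)
    if "extrinsics" in d: T=np.array(d["extrinsics"])
    else:
        B=np.eye(4);B[:3,:3]=st["ee_rot"];B[:3,3]=st["tcp_pos"];T=B@np.array(d["mount"])
    return (p@T.T)[...,:3],T
def save(n,im): cv2.imwrite("pics/"+n,im[...,::-1])
E
python3 - <<'E'
from h import *
s=r.sense();print(s)
for n in("top","scene"):
    d=r.capture(n);save(n+".png",d["image"]);np.savez(n+".npz",**d);print({k:np.array(v).round(3).tolist() for k,v in d.items() if k in("intrinsics","extrinsics")},d.keys())
E
```

```text
pics
{'time_s': 0.0, 'joints': array([-5.91541989e+01,  2.20902396e+01,  3.80223458e-01, -2.95118128e-02,
       -6.84103702e+01, -1.48173098e+01]), 'joint_velocities': array([-0.00197131, -0.05405742,  0.08139402,  0.02799433, -0.03592659,
       -0.00304012]), 'effort': array([ 1.69082496e-04, -3.90664351e+01,  1.87397540e+01,  4.22003388e+00,
        1.08363008e-02, -1.93243181e-04]), 'tcp_pos': array([ 0.17243692, -0.6001197 ,  0.22146677]), 'ee_rot': array([[-9.61176939e-01, -2.75931961e-01, -6.66095400e-04],
       [-2.75932755e-01,  9.61174757e-01,  2.04946024e-03],
       [ 7.47224991e-05,  2.15369146e-03, -9.99997678e-01]]), 'wrist_force': array([-0.52665111, -0.58089395,  1.24638124]), 'moment': array([-0.03702065,  0.03496051, -0.00267466]), 'gripper_width': 1.0003112004612618}
{'intrinsics': [[447.129, 0.0, 312.183], [0.0, 447.129, 207.067], [0.0, 0.0, 1.0]], 'extrinsics': [[0.018, 0.979, -0.204, 0.231], [-1.0, 0.017, -0.007, -0.002], [-0.004, 0.204, 0.979, 1.442], [0.0, 0.0, 0.0, 1.0]]} dict_keys(['image', 'range_z', 'intrinsics', 'extrinsics'])
{'intrinsics': [[408.445, 0.0, 314.821], [0.0, 408.445, 200.005], [0.0, 0.0, 1.0]], 'extrinsics': [[0.412, -0.621, 0.667, 1.382], [0.911, 0.267, -0.314, -0.423], [0.017, 0.737, 0.676, 0.999], [0.0, 0.0, 0.0, 1.0]]} dict_keys(['image', 'range_z', 'intrinsics', 'extrinsics'])
```

View pics/top.png

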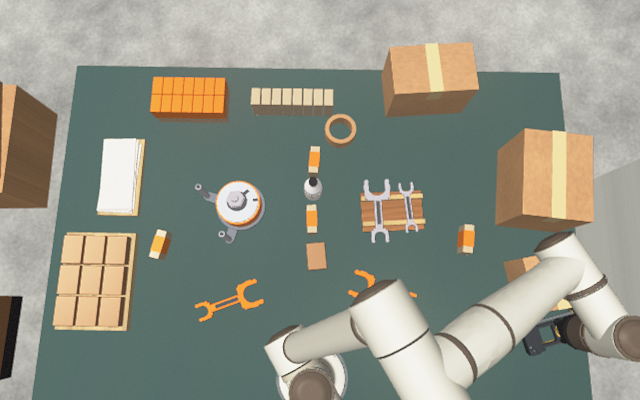

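```bash
cat > c.py <<'E'
from h import *
d=dict(np.load("top.npz"));s=dict(np.load("scene.npz"))
w,T=world(d);im=d["image"]
def at(u,v):return w[v,u].round(3).tolist()
for n,p in dict(disp=(236,198),rack=(392,212),wr=(379,210),bottle=(313,183),soap=(314,158),soap2=(311,217),raw=(316,256),tape=(341,117)).items(): print(n,at(*p))
a=cv2.resize(im[165:250,180:290],None,fx=5,fy=5,interpolation=cv2.INTER_CUBIC)[:425,:400]
b=cv2.resize(im[170:250,350:430],None,fx=5,fy=5,interpolation=cv2.INTER_CUBIC)
save("crop.png",np.hstack([a[:400],b]))
save("scene.png",s["image"])
E
python3 c.py
```

```text
disp [0.528, 0.237, 0.134]
rack [0.518, -0.252, 0.008]
wr [0.518, -0.206, 0.037]
bottle [0.573, 0.007, 0.152]
soap [0.682, 0.005, 0.058]
soap2 [0.488, 0.011, 0.059]
raw [0.368, -0.006, 0.034]
tape [0.829, -0.082, 0.049]
```

View pics/crop.png

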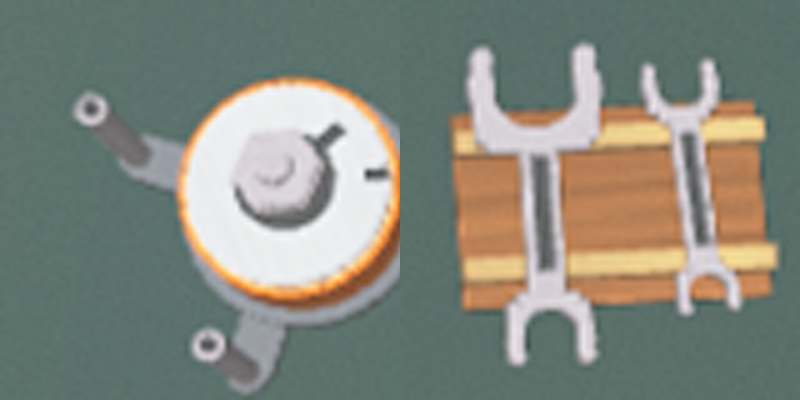

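View pics/scene.png

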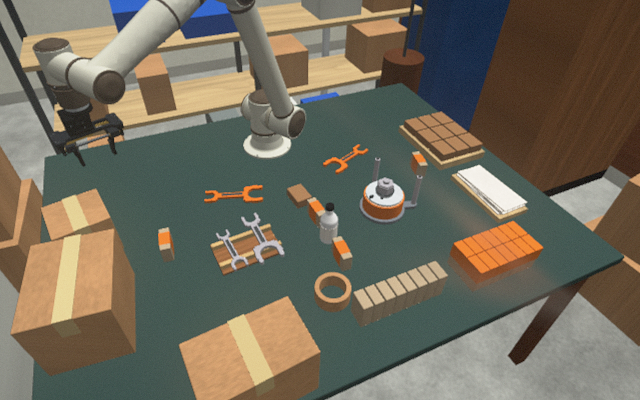

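```bash
cat > d.py <<'E'
from h import *
d=dict(np.load("top.npz"));w,T=world(d);im=d["image"].astype(int)
x,y,z=w[...,0],w[...,1],w[...,2]
# stud / nut top from depth
near=np.hypot(x-.528,y-.237)<.16
for lo,hi,n in((.126,.136,"stud"),(.118,.125,"nuttop"),(.076,.081,"disc"),(.136,.15,"rollers")):
    m=near&(z>lo)&(z<hi);k,l=cv2.connectedComponents(m.astype(np.uint8))
    for i in range(1,k):
        if (l==i).sum()>4: 
            p=w[l==i];print(n,len(p),p.mean(0).round(4),((p.max(0)+p.min(0))/2).round(4))
# wrenches
m=(z>.032)&(z<.05)&(np.hypot(x-.518,y+.252)<.16)
k,l=cv2.connectedComponents(m.astype(np.uint8))
for i in range(1,k):
    p=w[l==i]
    if len(p)>30:
        (c,s,a)=cv2.minAreaRect((p[:,:2]*1000).astype(np.float32));print("wr",len(p),c,s,a,p[:,2].mean())
m=(z>.022)&(z<.034)&(np.hypot(x-.518,y+.252)<.16)
print("rails",cv2.minAreaRect((w[m][:,:2]*1000).astype(np.float32)))
c=r.capture("wrist");print(c["mount"],c["intrinsics"])
E
python3 d.py
```

```text
stud 8 [0.5569 0.3569 0.1324] [0.5587 0.3558 0.1316]
stud 7 [0.559  0.3454 0.132 ] [0.5588 0.3458 0.1307]
stud 38 [0.5282 0.2422 0.1317] [0.5278 0.2423 0.1317]
stud 13 [0.4159 0.271  0.1322] [0.4182 0.2733 0.1315]
nuttop 7 [0.5539 0.3484 0.1203] [0.5553 0.3492 0.1208]
nuttop 138 [0.5272 0.2426 0.1213] [0.5278 0.2439 0.1216]
disc 559 [0.5264 0.242  0.0784] [0.5281 0.2434 0.0785]
rollers 17 [0.5591 0.3515 0.1394] [0.5603 0.3524 0.1407]
rollers 17 [0.417  0.2731 0.139 ] [0.4159 0.2734 0.141 ]
wr 629 (516.1802978515625, -201.91629028320312) (206.88706970214844, 83.05974578857422) 2.348090887069702 0.039639272207833566
wr 323 (530.6210327148438, -302.66705322265625) (161.6835174560547, 46.531463623046875) 7.578477382659912 0.037544617598614355
rails ((520.7691040039062, -251.74853515625), (207.0690155029297, 200.59466552734375), 4.297662258148193)
[[-1.09700154e-04  9.64124457e-01  2.65450597e-01  7.27339292e-02]
 [ 9.99999941e-01  1.92084476e-04 -2.84396401e-04 -6.48742653e-04]
 [-3.25182464e-04  2.65450550e-01 -9.64124421e-01 -1.62682085e-01]
 [ 0.00000000e+00  0.00000000e+00  0.00000000e+00  1.00000000e+00]] [[279.02992357   0.         316.48199538]
 [  0.         279.02992357 197.17944086]
 [  0.           0.           1.        ]]
```

Emit:
{"method": "play_rows", "body": {"commands": [[[0.07,0.16,0.1,0,0,0,0],[0.07,0.16,0.1,0,0,0,0],[0.07,0.16,0.1,0,0,0,0],[0.07,0.16,0.1,0,0,0,0],[0.07,0.16,0.1,0,0,0,0]]]}}

```text
time_s: 0.65
tcp_pos: [0.2445, -0.4387, 0.3271]
ee_rot: [[-0.96, -0.281, 0.006], [-0.281, 0.96, -0.006], [-0.004, -0.007, -1.0]]
wrist_force: [0.8, -1.6, 0.5]
gripper_width: 0.999
```

Emit:
{"method": "play_rows", "body": {"commands": [[[0.09,0.22,0,0,0,0,0],[0.09,0.22,0,0,0,0,0],[0.09,0.22,0,0,0,0,0],[0.09,0.22,0,0,0,0,0],[0.09,0.22,0,0,0,0,0]]]}}

```text
time_s: 1.15
tcp_pos: [0.3327, -0.2188, 0.322]
ee_rot: [[-0.961, -0.277, -0.0], [-0.277, 0.961, 0.001], [0.0, 0.001, -1.0]]
wrist_force: [1.0, -0.2, 0.6]
gripper_width: 1.005
```

Emit:
{"method": "play_rows", "body": {"commands": [[[0.09,0.22,0,0,0,0,0],[0.09,0.22,0,0,0,0,0],[0.09,0.22,0,0,0,0,0],[0.09,0.22,0,0,0,0,0],[0.09,0.22,0,0,0,0,0]]]}}

```text
time_s: 1.65
tcp_pos: [0.4231, 0.0016, 0.3219]
ee_rot: [[-0.961, -0.277, -0.001], [-0.277, 0.961, 0.0], [0.001, 0.0, -1.0]]
wrist_force: [1.2, -0.7, 0.4]
gripper_width: 1.001
```

Emit:
{"method": "play_rows", "body": {"commands": [[[0.08,0.2,0,0,0,0,0],[0.08,0.2,0,0,0,0,0],[0.08,0.2,0,0,0,0,0],[0.08,0.2,0,0,0,0,0],[0.08,0.2,0,0,0,0,0]]]}}

```text
time_s: 2.15
tcp_pos: [0.5038, 0.2027, 0.3202]
ee_rot: [[-0.96, -0.279, -0.003], [-0.279, 0.96, -0.001], [0.003, -0.001, -1.0]]
wrist_force: [0.1, -0.6, -0.4]
gripper_width: 0.997
```

Emit:
{"method": "play_rows", "body": {"commands": [[[0.026,0.0426,-0.1,0,0,0,0],[0.026,0.0426,-0.1,0,0,0,0],[0.026,0.0426,-0.1,0,0,0,0],[0.026,0.0426,-0.1,0,0,0,0],[0.026,0.0426,-0.1,0,0,0,0]]]}}

```text
time_s: 2.65
tcp_pos: [0.5295, 0.2414, 0.2243]
ee_rot: [[-0.961, -0.276, 0.002], [-0.276, 0.961, 0.001], [-0.002, -0.0, -1.0]]
wrist_force: [1.1, -0.2, 1.6]
gripper_width: 1.002
```

```bash
python3 - <<'E'
from h import *
s=r.sense();print(s["time_s"],s["tcp_pos"],s["joints"].round(1),s["ee_rot"].round(3).tolist(),s["wrist_force"],s["moment"])
d=r.capture("wrist");np.savez("w1.npz",tcp_pos=s["tcp_pos"],ee_rot=s["ee_rot"],**d);save("w1.png",d["image"])
E
```

```text
2.65 [0.52946458 0.24140986 0.22426373] [ 4.050e+01  1.770e+01 -5.800e+00  1.000e-01 -6.640e+01 -1.145e+02] [[-0.961, -0.276, 0.002], [-0.276, 0.961, 0.001], [-0.002, -0.0, -1.0]] [ 1.1074985  -0.15569014  1.58402058] [ 0.03901006 -0.01375793 -0.00357571]
```

View pics/w1.png

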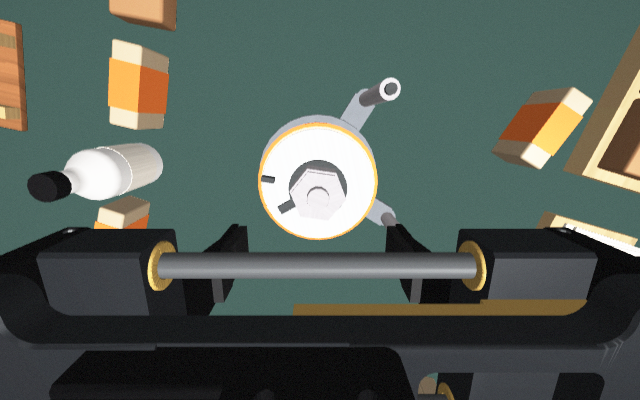

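```bash
cat > nut.py <<'E'
from h import *
import sys
def planept(uv,h,d,T):
    K=d["intrinsics"];u=np.atleast_2d(uv).astype(float)
    v=np.c_[(u[:,0]-K[0,2])/K[0,0],-(u[:,1]-K[1,2])/K[1,1],-np.ones(len(u))]@T[:3,:3].T
    return (T[:3,3]+v*((h-T[2,3])/v[:,2])[:,None])[:,:2]
def measure(f):
    d=dict(np.load(f));w,T=world(d,d);x,y,z=w[...,0],w[...,1],w[...,2]
    near=np.hypot(x-.528,y-.2425)<.075
    m=near&(z>.119)&(z<.125)
    k,l,st,c=cv2.connectedComponentsWithStats((near&(z>.119)).astype(np.uint8))
    i=1+st[1:,4].argmax();m=l==i
    ct=max(cv2.findContours(m.astype(np.uint8),0,1)[0],key=cv2.contourArea)[:,0]
    p=planept(ct,.122,d,T);hull=cv2.convexHull((p*1000).astype(np.float32))[:,0]
    top=w[m&(z<.125)];print("nut pts",m.sum(),"bbox c",(p.max(0)+p.min(0))/2,"mean",p.mean(0))
    c=np.array(cv2.moments(hull[:,None])["m10"]),0
    M=cv2.moments(hull[:,None]);c=np.array([M["m10"],M["m01"]])/M["m00"]
    # 6-fold harmonic of hull radius (dense-sampled)
    t=np.radians(np.arange(0,360,.5));q=np.stack([np.cos(t),np.sin(t)],1)
    sup=((hull-c)@q.T).max(0)   # support function: maxima at corners
    ph=np.angle((sup*np.exp(1j*6*t)).sum())/6
    print("centroid mm",c.round(1),"area",M["m00"],"corner angle mod60",np.degrees(ph)%60,"support range",sup.min(),sup.max())
    g=d["image"].astype(int).max(2)
    for n,h,lo,hi,a,b in(("tab",.092,.087,.096,.038,.048),("rib",.088,.080,.092,.050,.062)):
        v,u=np.mgrid[0:400,0:640];P=planept(np.c_[u.ravel(),v.ravel()],h,d,T).reshape(400,640,2)
        rr=np.hypot(P[...,0]-c[0]/1000,P[...,1]-c[1]/1000)
        mm=(rr>a)&(rr<b)&(g<130)
        k,l,st,_=cv2.connectedComponentsWithStats(mm.astype(np.uint8))
        for i in range(1,k):
            if st[i,4]>8:
                q=P[l==i].mean(0)-c/1000;print(n,st[i,4],"r",np.hypot(*q)*1000,"ang",np.degrees(np.arctan2(q[1],q[0])),"z",w[l==i][:,2].mean())
if __name__=="__main__": measure(sys.argv[1])
E
python3 nut.py w1.npz
```

```text
nut pts 86393 bbox c [0.69527112 0.31590653] mean [0.67642564 0.27940953]
centroid mm [676.6 290.5] area 151411.7102393788 corner angle mod60 44.51194894950098 support range 103.64046817151089 408.06348502443063
tab 1518 r 2.2827546270252843 ang -166.20176949981206 z 0.16894989222695336
rib 1823 r 10.264884560906795 ang 14.691320902908581 z 0.20743546117342246
```

```bash
sed -i 's/near=np.hypot(x-.528,y-.2425)<.075/near=(np.hypot(x-.528,y-.2425)<.075)\&(d["range_z"]>.05)\&(z<.136)/' nut.py; python3 nut.py w1.npz
```

```text
nut pts 1863 bbox c [0.52899945 0.24138672] mean [0.5287028 0.2415075]
centroid mm [529.  241.7] area 1855.1798520721495 corner angle mod60 37.312141144142046 support range 23.10078930848488 26.523667694104887
tab 72 r 42.85708441298376 ang -44.848192163777476 z 0.0924273997822847
rib 65 r 55.92996037479442 ang -85.23360763494578 z 0.08704531946085935
```

Emit:
{"method": "play_rows", "body": {"commands": [[[0,0,0,0,0,0.7,0],[0,0,0,0,0,0.7,0],[0,0,0,0,0,0.7,0],[0,0,0,0,0,0.7,0],[0,0,0,0,0,0.7,0]]]}}

```text
time_s: 3.2
tcp_pos: [0.5293, 0.2416, 0.2257]
ee_rot: [[-0.553, -0.833, 0.004], [-0.833, 0.554, 0.003], [-0.005, -0.002, -1.0]]
wrist_force: [-0.1, -0.0, 0.6]
gripper_width: 1.001
```

Emit:
{"method": "play_rows", "body": {"commands": [[[0,0,0,0,0,0.7,0],[0,0,0,0,0,0.7,0],[0,0,0,0,0,0.7,0],[0,0,0,0,0,0.7,0],[0,0,0,0,0,0.7,0]]]}}

```text
time_s: 3.7
tcp_pos: [0.5293, 0.2416, 0.2257]
ee_rot: [[0.113, -0.994, 0.004], [-0.994, -0.113, 0.003], [-0.002, -0.005, -1.0]]
wrist_force: [0.1, 0.2, 0.0]
gripper_width: 1.0
```

Emit:
{"method": "play_rows", "body": {"commands": [[[0,0,0,0,0,0.7,0],[0,0,0,0,0,0.7,0],[0,0,0,0,0,0.7,0],[0,0,0,0,0,0.7,0],[0,0,0,0,0,0.7,0]]]}}

```text
time_s: 4.2
tcp_pos: [0.5293, 0.2416, 0.2257]
ee_rot: [[0.727, -0.687, 0.004], [-0.687, -0.727, 0.003], [0.001, -0.005, -1.0]]
wrist_force: [0.2, 0.1, 0.2]
gripper_width: 1.003
```

Emit:
{"method": "play_rows", "body": {"commands": [[[0,0,0,0,0,0.366,0],[0,0,0,0,0,0.366,0],[0,0,0,0,0,0.366,0],[0,0,0,0,0,0.366,0],[0,0,0,0,0,0.366,0]]]}}

```text
time_s: 4.7
tcp_pos: [0.529, 0.2417, 0.2246]
ee_rot: [[0.922, -0.387, 0.003], [-0.387, -0.922, 0.002], [0.002, -0.003, -1.0]]
wrist_force: [-0.2, -0.1, 0.1]
gripper_width: 0.995
```

```bash
cat > st.py <<'E'
from h import *
s=r.sense();R=s["ee_rot"];print(s["time_s"],s["tcp_pos"].round(4),"yaw",np.degrees(np.arctan2(R[1,0],R[0,0])).round(2),"tilt",R[:,2].round(4),"j",s["joints"].round(1),"F",s["wrist_force"].round(1),"M",s["moment"].round(3),"g",round(s["gripper_width"],3))
E
cat > shot.py <<'E'
import sys;from h import *
n=sys.argv[1];s=r.sense();d=r.capture("wrist");np.savez(n+".npz",tcp_pos=s["tcp_pos"],ee_rot=s["ee_rot"],**d);save(n+".png",d["image"])
E
python3 st.py; python3 shot.py w2; python3 nut.py w2.npz
```

```text
4.7 [0.529  0.2417 0.2246] yaw -22.79 tilt [ 0.0028  0.002  -1.    ] j [ 40.5  17.6  -5.8   0.  -66.3  26.7] F [-0.2 -0.1  0.1] M [-0.061  0.112  0.012] g 0.995
nut pts 1846 bbox c [0.52884028 0.24152974] mean [0.5294296  0.24164674]
centroid mm [528.9 241.6] area 1874.7165186011698 corner angle mod60 37.53087098260882 support range 23.021480830006464 26.37707765638375
tab 87 r 42.934999889508866 ang -43.85940839354305 z 0.0960719689340398
rib 68 r 56.02336596487454 ang -82.79293291146188 z 0.08740088021874283
```

Emit:
{"method": "play_rows", "body": {"commands": [[[0,0,-0.04,0,0,0,0],[0,0,-0.08,0,0,0,0],[0,0,-0.11,0,0,0,0],[0,0,-0.126,0,0,0,0],[0,0,-0.126,0,0,0,0]]]}}

```text
time_s: 5.25
tcp_pos: [0.5273, 0.2408, 0.0942]
ee_rot: [[0.922, -0.387, -0.004], [-0.387, -0.922, -0.003], [-0.003, 0.005, -1.0]]
wrist_force: [-1.5, 0.5, 0.5]
gripper_width: 1.003
```

Emit:
{"method": "play_rows", "body": {"commands": [[[0,0,0,0,0,0,1],[0,0,0,0,0,0,1],[0,0,0,0,0,0,1],[0,0,0,0,0,0,1],[0,0,0,0,0,0,1]]]}}

```text
time_s: 5.75
tcp_pos: [0.5288, 0.2421, 0.0972]
ee_rot: [[0.923, -0.386, 0.001], [-0.386, -0.923, 0.001], [0.001, -0.001, -1.0]]
wrist_force: [0.5, -0.2, 1.1]
gripper_width: 0.63
```

```bash
python3 st.py
```

```text
5.75 [0.5288 0.2421 0.0972] yaw -22.68 tilt [ 9.e-04  7.e-04 -1.e+00] j [ 40.5  24.6 -15.3   0.  -50.   26.8] F [ 0.5 -0.2  1.1] M [-0.055  0.154 -0.007] g 0.63
```

Emit:
{"method": "play_rows", "body": {"commands": [[[0,0,0,0,0,0,1],[0,0,0,0,0,0,1],[0,0,0,0,0,0,1],[0,0,0,0,0,-0.05,1],[0,0,0,0,0,-0.15,1]]]}}

```text
time_s: 6.25
tcp_pos: [0.5288, 0.2422, 0.097]
ee_rot: [[0.853, -0.521, 0.001], [-0.521, -0.853, 0.0], [0.0, -0.001, -1.0]]
wrist_force: [-0.3, 1.1, 2.7]
gripper_width: 0.574
```

Emit:
{"method": "play_rows", "body": {"commands": [[[0,0,0,0,0,-0.12,1],[0,0,0,0,0,-0.24,1],[0,0,0,0,0,-0.36,1],[0,0,0,0,0,-0.48,1],[0,0,0,0,0,-0.6,1]]]}}

```text
time_s: 6.75
tcp_pos: [0.5289, 0.2423, 0.097]
ee_rot: [[0.409, -0.913, 0.001], [-0.913, -0.409, 0.0], [-0.0, -0.001, -1.0]]
wrist_force: [-1.0, 0.7, 1.9]
gripper_width: 0.572
```

```bash
python3 st.py
```

```text
6.75 [0.5289 0.2423 0.097 ] yaw -65.88 tilt [ 8.e-04  4.e-04 -1.e+00] j [ 40.6  24.6 -15.3   0.  -50.  -16.5] F [-1.   0.7  1.9] M [0.277 0.339 0.162] g 0.572
```

Emit:
{"method": "play_rows", "body": {"commands": [[[0,0,0,0,0,-0.12,1],[0,0,0,0,0,-0.24,1],[0,0,0,0,0,-0.36,1],[0,0,0,0,0,-0.48,1],[0,0,0,0,0,-0.6,1]]]}}

```text
time_s: 7.25
tcp_pos: [0.5289, 0.2423, 0.097]
ee_rot: [[-0.178, -0.984, 0.001], [-0.984, 0.178, 0.0], [-0.001, -0.001, -1.0]]
wrist_force: [-0.7, 1.1, 2.6]
gripper_width: 0.569
```

Emit:
{"method": "play_rows", "body": {"commands": [[[0,0,0,0,0,-0.1,1],[0,0,0,0,0,-0.2,1],[0,0,0,0,0,-0.25,1],[0,0,0,0,0,-0.25,1],[0,0,0,0,0,-0.25,1]]]}}

```text
time_s: 7.75
tcp_pos: [0.5289, 0.2423, 0.097]
ee_rot: [[-0.412, -0.911, 0.001], [-0.911, 0.412, 0.001], [-0.001, -0.0, -1.0]]
wrist_force: [-1.3, 1.3, 3.7]
gripper_width: 0.575
```

```bash
python3 st.py
```

```text
7.75 [0.5289 0.2423 0.097 ] yaw -114.3 tilt [ 8.e-04  8.e-04 -1.e+00] j [ 40.6  24.6 -15.3  -0.  -50.  -64.9] F [-1.3  1.3  3.7] M [ 0.397  0.317 -0.099] g 0.575
```

Emit:
{"method": "play_rows", "body": {"commands": [[[0,0,0,0,0,-0.05,1],[0,0,0,0,0,-0.1,1]]]}}

```text
time_s: 7.95
tcp_pos: [0.5289, 0.2423, 0.0969]
ee_rot: [[-0.501, -0.865, 0.001], [-0.865, 0.501, 0.001], [-0.001, -0.0, -1.0]]
wrist_force: [-1.3, 0.6, 2.9]
gripper_width: 0.572
```

```bash
python3 st.py
```

```text
7.95 [0.5289 0.2423 0.0969] yaw -120.09 tilt [ 9.e-04  5.e-04 -1.e+00] j [ 40.6  24.6 -15.3   0.  -50.  -70.7] F [-1.3  0.6  2.9] M [0.362 0.346 0.176] g 0.572
```

Emit:
{"method": "play_rows", "body": {"commands": [[[0,0,0,0,0,-0.05,1],[0,0,0,0,0,-0.1,1]]]}}

```text
time_s: 8.15
tcp_pos: [0.5289, 0.2423, 0.097]
ee_rot: [[-0.585, -0.811, 0.001], [-0.811, 0.585, 0.001], [-0.001, -0.0, -1.0]]
wrist_force: [-1.3, 1.0, 2.9]
gripper_width: 0.568
```

```bash
python3 st.py
```

```text
8.15 [0.5289 0.2423 0.097 ] yaw -125.82 tilt [ 1.e-03  6.e-04 -1.e+00] j [ 40.6  24.6 -15.3   0.  -50.  -76.4] F [-1.3  1.   2.9] M [0.466 0.345 0.165] g 0.568
```

Emit:
{"method": "play_rows", "body": {"commands": [[[0,0,0,0,0,-0.05,1],[0,0,0,0,0,-0.1,1]]]}}

```text
time_s: 8.35
tcp_pos: [0.5289, 0.2423, 0.097]
ee_rot: [[-0.663, -0.748, 0.001], [-0.748, 0.663, 0.001], [-0.001, -0.0, -1.0]]
wrist_force: [-1.1, 1.5, 3.1]
gripper_width: 0.574
```

```bash
python3 st.py
```

```text
8.35 [0.5289 0.2423 0.097 ] yaw -131.55 tilt [ 9.e-04  6.e-04 -1.e+00] j [ 40.6  24.6 -15.3   0.  -50.  -82.1] F [-1.1  1.5  3.1] M [0.474 0.296 0.131] g 0.574
```

Emit:
{"method": "play_rows", "body": {"commands": [[[0,0,0,0,0,-0.05,1],[0,0,0,0,0,-0.1,1]]]}}

```text
time_s: 8.55
tcp_pos: [0.529, 0.2423, 0.097]
ee_rot: [[-0.733, -0.681, 0.001], [-0.681, 0.733, -0.0], [-0.001, -0.001, -1.0]]
wrist_force: [0.0, 1.4, 2.7]
gripper_width: 0.57
```

```bash
python3 st.py
```

```text
8.55 [0.529  0.2423 0.097 ] yaw -137.11 tilt [ 0.0011 -0.     -1.    ] j [ 40.6  24.6 -15.3   0.1 -50.  -87.7] F [0.  1.4 2.7] M [0.496 0.301 0.9  ] g 0.57
```

Emit:
{"method": "play_rows", "body": {"commands": [[[0,0,0,0,0,0,1],[0,0,0,0,0,0,1],[0,0,0,0,0,0,0],[0,0,0,0,0,0,0],[0,0,0,0,0,0,0]]]}}

```text
time_s: 9.05
tcp_pos: [0.5281, 0.2413, 0.0958]
ee_rot: [[-0.735, -0.678, -0.002], [-0.678, 0.735, -0.001], [0.002, 0.0, -1.0]]
wrist_force: [0.4, 0.0, 0.6]
gripper_width: 0.764
```

Emit:
{"method": "play_rows", "body": {"commands": [[[0,0,0,0,0,0,0],[0,0,0.04,0,0,0,0],[0,0,0.09,0,0,0,0],[0,0,0.13,0,0,0,0],[0,0,0.13,0,0,0,0]]]}}

```text
time_s: 9.55
tcp_pos: [0.5317, 0.2435, 0.2336]
ee_rot: [[-0.734, -0.679, 0.012], [-0.679, 0.734, 0.007], [-0.013, -0.003, -1.0]]
wrist_force: [-0.1, 0.1, 0.5]
gripper_width: 1.0
```

```bash
python3 st.py; python3 shot.py w3; python3 nut.py w3.npz
```

```text
9.55 [0.5317 0.2435 0.2336] yaw -137.23 tilt [ 0.0116  0.0069 -0.9999] j [ 40.5  17.3  -5.    0.1 -66.9 -87.8] F [-0.1  0.1  0.5] M [ 0.022 -0.013  0.001] g 1.0
nut pts 1761 bbox c [0.52857951 0.2420039 ] mean [0.5285397  0.24177161]
centroid mm [528.8 241.9] area 1864.9628885900602 corner angle mod60 43.88718134972015 support range 23.242981232753795 26.58412245675306
tab 73 r 43.17860522577647 ang -48.63931054078923 z 0.09226936768983093
rib 64 r 55.9206249570001 ang -84.89244842815381 z 0.08729709566905966
```

Emit:
{"method": "play_rows", "body": {"commands": [[[-0.006,-0.222,0.02,0,0,-0.35,0],[-0.006,-0.222,0.02,0,0,-0.35,0],[-0.006,-0.222,0.02,0,0,-0.35,0],[-0.006,-0.222,0.02,0,0,-0.35,0],[-0.006,-0.222,0.02,0,0,-0.35,0]]]}}

```text
time_s: 10.1
tcp_pos: [0.5212, 0.0166, 0.2455]
ee_rot: [[-0.924, -0.383, -0.003], [-0.383, 0.924, -0.001], [0.003, 0.0, -1.0]]
wrist_force: [0.8, 1.1, -0.0]
gripper_width: 1.001
```

Emit:
{"method": "play_rows", "body": {"commands": [[[-0.006,-0.222,-0.03,0,0,-0.35,0],[-0.006,-0.222,-0.03,0,0,-0.35,0],[-0.006,-0.222,-0.03,0,0,-0.35,0],[-0.006,-0.222,-0.03,0,0,-0.35,0],[-0.006,-0.222,-0.03,0,0,-0.35,0]]]}}

```text
time_s: 10.6
tcp_pos: [0.5147, -0.2051, 0.214]
ee_rot: [[-0.999, -0.042, -0.005], [-0.042, 0.999, 0.001], [0.005, 0.001, -1.0]]
wrist_force: [-0.0, 0.8, -0.3]
gripper_width: 1.001
```

Emit:
{"method": "play_rows", "body": {"commands": [[[0,0,0,0,0,0,0]]]}}

```text
time_s: 10.7
tcp_pos: [0.5149, -0.2047, 0.2138]
ee_rot: [[-0.999, -0.041, -0.005], [-0.041, 0.999, 0.001], [0.005, 0.001, -1.0]]
wrist_force: [0.9, -0.1, 0.2]
gripper_width: 0.998
```

```bash
cat > wr.py <<'E'
import sys;from nut import *
d=dict(np.load(sys.argv[1]));w,T=world(d,d);z=w[...,2]
h=float(sys.argv[2]);x0,y0=.517,-.203
m=(abs(z-h)<.005)&(d["range_z"]>.05)&(abs(w[...,1]-y0)<.05)
k,l,st,_=cv2.connectedComponentsWithStats(m.astype(np.uint8));i=1+st[1:,4].argmax();m=l==i
v,u=np.nonzero(m);p=planept(np.c_[u,v],h,d,T)*1000
a=cv2.minAreaRect(p.astype(np.float32));print("rect",a,"z",np.median(z[m]),len(p))
# handle axis: band |x-x0|<30mm, mid of edges per slice
hm=abs(p[:,0]-a[0][0])<28;q=p[hm];C=[]
for s in range(int(q[:,0].min()),int(q[:,0].max()),3):
    e=q[(q[:,0]>=s)&(q[:,0]<s+3)]
    if len(e)>3:C.append((s+1.5,(e[:,1].min()+e[:,1].max())/2,np.ptp(e[:,1])))
C=np.array(C);f=np.polyfit(C[:,0],C[:,1],1);print("handle angle",np.degrees(np.arctan(f[0])),"y at centre",np.polyval(f,a[0][0]),"width",np.median(C[:,2]))
E
python3 st.py; python3 shot.py w4; python3 wr.py w4.npz 0.040
```

```text
10.7 [ 0.5149 -0.2047  0.2138] yaw -177.67 tilt [-5.e-03  8.e-04 -1.e+00] j [ -4.9  15.7 -10.2  -0.  -64.4 -82.7] F [ 0.9 -0.1  0.2] M [ 0.016 -0.018  0.055] g 0.998
rect ((511.226806640625, -203.16954040527344), (195.4517822265625, 84.0429916381836), 2.283177137374878) z 0.04049569613844978 3987
handle angle 2.6806186054871626 y at centre -204.6263515142591 width 22.312102127610103
```

View pics/w4.png

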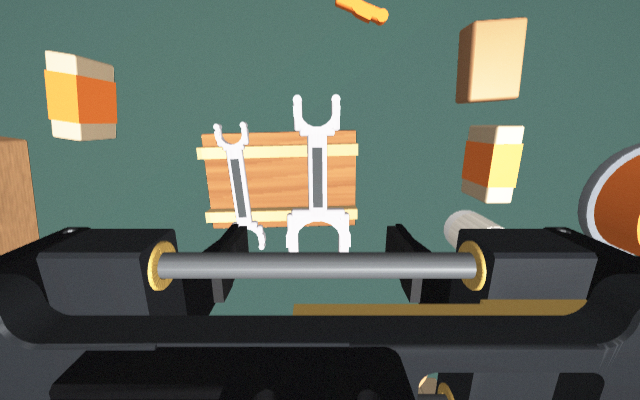

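```bash
python3 - <<'E'
from nut import *
d=dict(np.load("w4.npz"));w,T=world(d,d);z=w[...,2]
a=np.radians(2.6);ex=np.array([np.cos(a),np.sin(a)]);ey=np.array([-ex[1],ex[0]]);o=np.array([.511,-.2046])
# rectified top-surface patch, 1 mm/px; rows = along wrench x (511 origin), cols = y
S,Y=np.mgrid[-110:111,-50:51]/1000.
P=o+S[...,None]*ex+Y[...,None]*ey;P=np.concatenate([P,np.full(S.shape+(1,),.040),np.ones(S.shape+(1,))],-1)
c=P@np.linalg.inv(T).T;K=d["intrinsics"]
u=(K[0,0]*c[...,0]/-c[...,2]+K[0,2]).astype(np.float32);v=(K[1,1]*-c[...,1]/-c[...,2]+K[1,2]).astype(np.float32)
zz=cv2.remap(z.astype(np.float32),u,v,0);g=cv2.remap(d["image"],u,v,1)
m=abs(zz-.040)<.005
for s in range(-108,110,4):
    row=m[s+110];i=np.flatnonzero(np.diff(np.r_[0,row.astype(int),0]));print(s,(i-50).tolist(),"g",g[s+110,50].max())
E
```

```text
-108 [] g 127
-104 [] g 127
-100 [] g 125
-96 [-26, -19, 19, 27] g 127
-92 [-27, -17, 16, 27] g 126
-88 [-27, -17, 16, 27] g 127
-84 [-27, -17, 16, 28] g 124
-80 [-27, -17, 16, 27] g 121
-76 [-28, -17, 16, 27] g 124
-72 [-26, -16, 17, 27] g 124
-68 [-27, -21, -20, -13, 13, 27] g 124
-64 [-27, -8, 7, 27] g 151
-60 [-27, 14, 15, 27] g 252
-56 [-21, 21] g 251
-52 [-19, 12] g 250
-48 [-12, 12] g 250
-44 [-12, 12] g 251
-40 [-12, 12] g 245
-36 [-12, 12] g 126
-32 [-12, 12] g 127
-28 [-12, 12] g 127
-24 [-11, 12] g 128
-20 [-11, 12] g 129
-16 [-11, 0, 1, 12] g 126
-12 [-11, 12] g 126
-8 [-11, 12] g 130
-4 [-11, 12] g 130
0 [-11, 12] g 130
4 [-11, 12] g 130
8 [-11, 12] g 130
12 [-11, 12] g 130
16 [-11, 12] g 130
20 [-11, 12] g 131
24 [-11, 12] g 130
28 [-12, 12] g 131
32 [-12, 12] g 130
36 [-10, 12] g 210
40 [-32, 35] g 250
44 [-33, 39] g 251
48 [-39, 24, 25, 40] g 251
52 [-39, 41] g 253
56 [-39, -7, 10, 41] g 232
60 [-39, -33, -31, -16, 19, 29, 30, 41] g 207
64 [-39, -20, 23, 41] g 126
68 [-39, -24, 27, 41] g 125
72 [-41, -25, 27, 42] g 126
76 [-41, -29, -28, -25, 27, 44] g 125
80 [-41, -25, 27, 44] g 124
84 [-41, -25, 27, 44] g 123
88 [-41, -25, 27, 44] g 126
92 [-39, -24, 27, 42] g 124
96 [-39, -24, 27, 42] g 117
100 [] g 66
104 [] g 93
108 [] g 116
```

Emit:
{"method": "play_rows", "body": {"commands": [[[-0.004,0.0005,-0.05,0,0,0.008,0],[-0.004,0.0005,-0.1,0,0,0.008,0],[-0.004,0.0005,-0.14,0,0,0.008,0],[-0.004,0.0005,-0.165,0,0,0.008,0],[-0.004,0.0005,-0.175,0,0,0.008,0]]]}}

```text
time_s: 11.25
tcp_pos: [0.5104, -0.2, 0.0384]
ee_rot: [[-0.998, -0.055, -0.006], [-0.055, 0.998, 0.001], [0.006, 0.001, -1.0]]
wrist_force: [0.0, -0.4, 0.7]
gripper_width: 0.999
```

Emit:
{"method": "play_rows", "body": {"commands": [[[0,0,-0.005,0,0,0,0],[0,0,-0.01,0,0,0,0],[0,0,-0.015,0,0,0,0],[0,0,-0.02,0,0,0,0],[0,0,-0.02,0,0,0,0]]]}}

```text
time_s: 11.75
tcp_pos: [0.5125, -0.2015, 0.0215]
ee_rot: [[-0.999, -0.054, -0.0], [-0.054, 0.999, 0.0], [0.0, 0.0, -1.0]]
wrist_force: [0.1, -0.3, 0.7]
gripper_width: 1.002
```

```bash
python3 st.py
```

```text
11.75 [ 0.5125 -0.2015  0.0215] yaw -176.93 tilt [-1.e-04  1.e-04 -1.e+00] j [ -4.6  28.1 -23.7  -0.  -38.3 -82.3] F [ 0.1 -0.3  0.7] M [0.067 0.036 0.027] g 1.002
```

Emit:
{"method": "play_rows", "body": {"commands": [[[-0.0015,-0.0027,-0.0035,0,0,0,0],[-0.0015,-0.0027,-0.0035,0,0,0,0],[-0.0015,-0.0027,-0.0035,0,0,0,0.5],[-0.0015,-0.0027,-0.0035,0,0,0,0.7],[-0.0015,-0.0027,-0.0035,0,0,0,1]]]}}

```text
time_s: 12.25
tcp_pos: [0.5112, -0.2043, 0.0182]
ee_rot: [[-0.999, -0.054, 0.0], [-0.054, 0.999, -0.0], [-0.0, -0.0, -1.0]]
wrist_force: [-0.2, 0.0, -0.6]
gripper_width: 0.806
```

Emit:
{"method": "play_rows", "body": {"commands": [[[0,0,0,0,0,0,1],[0,0,0,0,0,0,1],[0,0,0,0,0,0,1],[0,0,0,0,0,0,1],[0,0,0,0,0,0,1]]]}}

```text
time_s: 12.75
tcp_pos: [0.5111, -0.2043, 0.0181]
ee_rot: [[-0.999, -0.054, 0.0], [-0.054, 0.999, 0.0], [-0.0, 0.0, -1.0]]
wrist_force: [-0.1, 0.6, 0.4]
gripper_width: 0.357
```

Emit:
{"method": "play_rows", "body": {"commands": [[[0,0,0,0,0,0,1],[0,0,0,0,0,0,1],[0,0,0,0,0,0,1]]]}}

```text
time_s: 13.05
tcp_pos: [0.5111, -0.2042, 0.018]
ee_rot: [[-0.999, -0.054, -0.0], [-0.054, 0.999, 0.0], [0.0, 0.0, -1.0]]
wrist_force: [-0.5, 0.8, -0.0]
gripper_width: 0.272
```

```bash
python3 st.py
```

```text
13.05 [ 0.5111 -0.2042  0.018 ] yaw -176.91 tilt [-0.  0. -1.] j [ -4.9  28.3 -23.9  -0.  -37.8 -82. ] F [-0.5  0.8 -0. ] M [ 0.161 -0.047  0.05 ] g 0.272
```

Emit:
{"method": "play_rows", "body": {"commands": [[[0,0,0.02,0,0,0,1],[0,0,0.06,0,0,0,1],[0,0,0.11,0,0,0,1],[0,0,0.16,0,0,0,1],[0,0,0.205,0,0,0,1]]]}}

```text
time_s: 13.55
tcp_pos: [0.5101, -0.204, 0.2242]
ee_rot: [[-0.999, -0.053, -0.001], [-0.053, 0.999, 0.001], [0.001, 0.001, -1.0]]
wrist_force: [1.6, -0.0, -5.3]
gripper_width: 0.27
```

Emit:
{"method": "play_rows", "body": {"commands": [[[0.025,0.105,0.03,0,0,0.14,1],[0.025,0.105,0.03,0,0,0.28,1],[0.025,0.105,0.03,0,0,0.42,1],[0.025,0.105,0.03,0,0,0.56,1],[0.025,0.105,0.03,0,0,0.7,1]]]}}

```text
time_s: 14.05
tcp_pos: [0.535, -0.0982, 0.2515]
ee_rot: [[-0.725, -0.689, -0.004], [-0.689, 0.725, 0.001], [0.002, 0.003, -1.0]]
wrist_force: [1.0, 0.9, -4.7]
gripper_width: 0.274
```

Emit:
{"method": "play_rows", "body": {"commands": [[[0.005,0.021,0,0,0,0.14,1],[0.01,0.042,0,0,0,0.28,1],[0.015,0.063,0,0,0,0.42,1],[0.02,0.084,0,0,0,0.56,1],[0.025,0.105,0,0,0,0.7,1]]]}}

```text
time_s: 14.55
tcp_pos: [0.56, 0.0066, 0.2512]
ee_rot: [[-0.112, -0.994, -0.004], [-0.994, 0.112, 0.0], [0.0, 0.004, -1.0]]
wrist_force: [-0.2, 0.3, -4.3]
gripper_width: 0.275
```

Emit:
{"method": "play_rows", "body": {"commands": [[[0.005,0.021,0,0,0,0.14,1],[0.01,0.042,0,0,0,0.28,1],[0.015,0.063,0,0,0,0.42,1],[0.02,0.084,0,0,0,0.56,1],[0.025,0.105,0,0,0,0.7,1]]]}}

```text
time_s: 15.05
tcp_pos: [0.585, 0.1114, 0.251]
ee_rot: [[0.555, -0.832, -0.004], [-0.832, -0.555, -0.001], [-0.002, 0.004, -1.0]]
wrist_force: [0.6, -0.8, -5.0]
gripper_width: 0.274
```

Emit:
{"method": "play_rows", "body": {"commands": [[[0.005,0.021,0,0,0,0.14,1],[0.01,0.042,0,0,0,0.28,1],[0.015,0.063,0,0,0,0.42,1],[0.02,0.084,0,0,0,0.56,1],[0.024,0.1065,0,0,0,0.696,1]]]}}

```text
time_s: 15.55
tcp_pos: [0.6092, 0.2177, 0.2508]
ee_rot: [[0.959, -0.283, -0.004], [-0.283, -0.959, -0.001], [-0.004, 0.002, -1.0]]
wrist_force: [1.1, -0.4, -4.7]
gripper_width: 0.275
```

Emit:
{"method": "play_rows", "body": {"commands": [[[0,0,-0.03,0,0,0,1],[0,0,-0.06,0,0,0,1],[0,0,-0.06,0,0,0,1],[0,0,-0.06,0,0,0,1]]]}}

```text
time_s: 15.95
tcp_pos: [0.6098, 0.2168, 0.192]
ee_rot: [[0.958, -0.288, -0.002], [-0.288, -0.958, -0.002], [-0.002, 0.003, -1.0]]
wrist_force: [1.0, 0.2, -3.8]
gripper_width: 0.276
```

```bash
python3 st.py; python3 shot.py w5; python3 nut.py w5.npz; python3 - <<'E'
from h import *
r_=r.capture("top");np.savez("top2.npz",**r_);im=r_["image"];save("t2.png",np.vstack([cv2.resize(im[150:260,180:340],(640,440))[:260], cv2.resize(cv2.imread("pics/w5.png")[...,::-1],(640,400))[:330]]))
E
```

```text
15.95 [0.6098 0.2168 0.192 ] yaw -16.71 tilt [-0.0023 -0.002  -1.    ] j [ 33.9  25.5   1.4   0.  -66.1  39.4] F [ 1.   0.2 -3.8] M [-0.013 -0.013  0.043] g 0.276
nut pts 86 bbox c [0.53452189 0.26135843] mean [0.53408585 0.26072022]
centroid mm [532.6 261.4] area 75.951655770652 corner angle mod60 40.72899343541384 support range 1.6750010246411038 15.386259205282732
tab 301 r 40.61586393399012 ang 9.122635607694379 z 0.23445328865771614
tab 340 r 41.32590210602899 ang -57.51434524867153 z 0.23837901585401394
tab 855 r 29.453068183169336 ang 130.5337693676797 z 0.2813200077708679
tab 14 r 47.16891698326987 ang -114.14726745608219 z 0.23888344752239984
rib 263 r 55.55208388927487 ang -39.69664766669646 z 0.21463324814794088
rib 92 r 53.623223729220335 ang -7.42022320842107 z 0.198759891165337
rib 1695 r 31.958227303585065 ang 106.21155376904771 z 0.2878356920573387
rib 254 r 56.32661597032381 ang -79.99681808418104 z 0.25148158015256156
rib 218 r 56.22616048697507 ang -123.64807303138824 z 0.24378695464094893
```

View pics/t2.png

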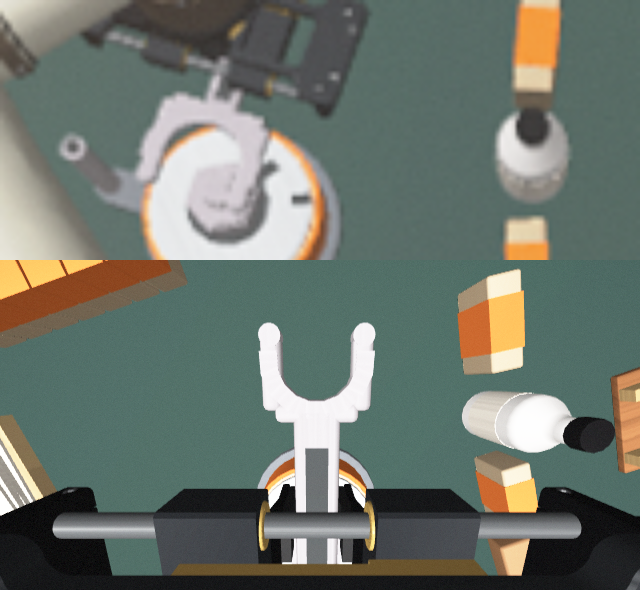

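Emit:
{"method": "play_rows", "body": {"commands": [[[0.002,0.0005,-0.03,0,0,0,1],[0.002,0.0005,-0.055,0,0,0,1],[0.002,0.0005,-0.066,0,0,0,1],[0.002,0.0005,-0.066,0,0,0,1],[0.002,0.0005,-0.066,0,0,0,1]]]}}

```text
time_s: 16.55
tcp_pos: [0.6134, 0.2181, 0.129]
ee_rot: [[0.958, -0.287, 0.003], [-0.287, -0.958, 0.001], [0.003, -0.002, -1.0]]
wrist_force: [-0.7, 0.2, -4.0]
gripper_width: 0.271
```

```bash
python3 st.py; python3 - <<'E'
from h import *
for n in("scene","top"):
    d=r.capture(n);np.savez(n+"3.npz",**d)
    if n=="scene":
        im=d["image"][160:225,345:430];save("s3.png",cv2.resize(im,None,fx=9,fy=9,interpolation=cv2.INTER_CUBIC))
d=dict(np.load("top3.npz"));w,T=world(d);z=w[...,2]
# jaw prongs: wrench top surface at tcp+0.022; split along wrench frame about the nut axis
st=r.sense();zt=st["tcp_pos"][2]+.022;a=np.radians(163.3);ex=np.array([np.cos(a),np.sin(a)]);ey=np.array([-ex[1],ex[0]])
q=w[...,:2]-np.array([.528,.2425]);s=q@ex*1000;t=q@ey*1000
m=(abs(z-zt)<.004)&(abs(t)<50)&(s>-45)&(s<20)
for lo in range(-45,16,6):
    b=m&(s>=lo)&(s<lo+6);print(lo,np.sort(t[b]).round(0).tolist())
E
```

```text
16.55 [0.6134 0.2181 0.129 ] yaw -16.7 tilt [ 0.0032  0.0011 -1.    ] j [ 33.8  28.6  -3.    0.1 -58.2  39.5] F [-0.7  0.2 -4. ] M [-0.085  0.052 -0.014] g 0.271
-45 [-40.0, -38.0, -36.0, -34.0, -31.0, -30.0, -29.0, -29.0, -26.0, -23.0, -21.0, -20.0, -18.0, -17.0, -16.0, -11.0, -11.0, -9.0, -7.0, -6.0, -4.0, -3.0, -0.0, 1.0, 3.0, 3.0, 6.0, 7.0, 9.0, 10.0, 14.0, 16.0, 19.0, 20.0, 22.0, 22.0, 25.0, 28.0, 30.0, 31.0, 35.0, 35.0, 38.0]
-39 [-38.0, -35.0, -33.0, -33.0, -28.0, -28.0, -25.0, -24.0, -22.0, -20.0, -19.0, -17.0, -16.0, -14.0, -14.0, -11.0, -9.0, -6.0, -4.0, -3.0, 3.0, 6.0, 6.0, 8.0, 12.0, 12.0, 14.0, 15.0, 19.0, 20.0, 21.0, 24.0, 27.0, 28.0, 31.0, 31.0, 34.0, 36.0]
-33 [-41.0, -39.0, -38.0, -37.0, -35.0, -33.0, -31.0, -30.0, -28.0, -27.0, -24.0, -23.0, -21.0, -20.0, -18.0, -18.0, -16.0, -12.0, 13.0, 16.0, 17.0, 20.0, 20.0, 21.0, 22.0, 24.0, 27.0, 29.0, 30.0, 30.0, 32.0, 33.0, 35.0, 36.0, 38.0, 39.0]
-27 [-41.0, -37.0, -37.0, -35.0, -34.0, -33.0, -29.0, -28.0, -25.0, 18.0, 22.0, 25.0, 27.0, 28.0, 29.0, 29.0, 34.0, 36.0, 37.0, 38.0, 39.0]
-21 [-41.0, -40.0, -38.0, -37.0, -36.0, -33.0, -33.0, -30.0, -28.0, 24.0, 26.0, 29.0, 31.0, 34.0, 35.0, 36.0, 37.0, 40.0]
-15 [-43.0, -43.0, -40.0, -39.0, -35.0, -33.0, -31.0, 26.0, 27.0, 29.0, 30.0, 33.0, 33.0, 33.0, 35.0, 38.0]
-9 [-42.0, -42.0, -40.0, -36.0, -35.0, -32.0, -32.0, -29.0, -27.0, -27.0, 26.0, 29.0, 31.0, 31.0, 33.0, 34.0, 35.0, 38.0, 38.0, 40.0, 42.0]
-3 [-42.0, -40.0, -39.0, -38.0, -36.0, -35.0, -34.0, -32.0, -30.0, -29.0, 27.0, 29.0, 31.0, 31.0, 34.0, 34.0, 38.0, 40.0, 41.0]
3 [-41.0, -39.0, -38.0, -36.0, -33.0, 26.0, 28.0, 29.0, 31.0, 33.0, 33.0, 36.0]
9 [-41.0, -39.0, -38.0, -37.0, -36.0, -35.0, -31.0, -30.0, -29.0, 25.0, 26.0, 28.0, 29.0, 33.0, 34.0, 35.0]
15 [-38.0, -35.0, -35.0, -33.0, -32.0, -30.0, 28.0, 32.0, 33.0, 36.0]
```

View pics/s3.png

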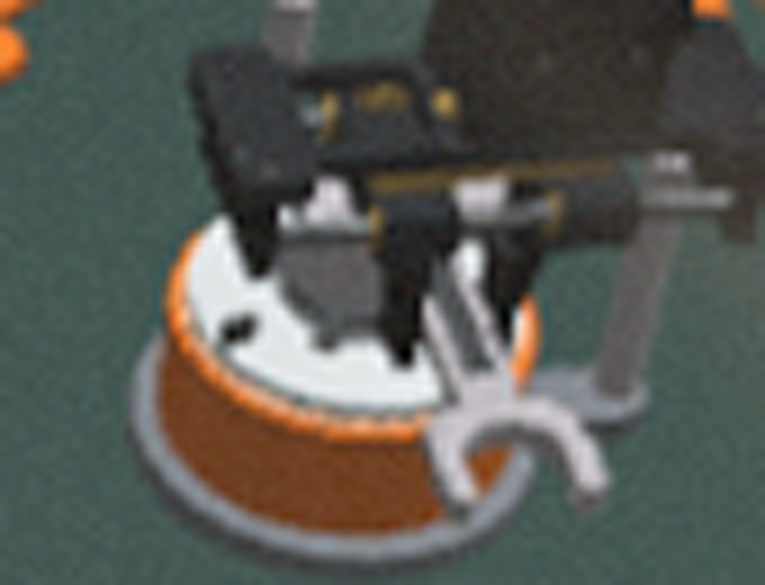

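Emit:
{"method": "play_rows", "body": {"commands": [[[-0.0016,-0.0008,-0.004,0,0,0,1],[-0.0016,-0.0008,-0.006,0,0,0,1],[-0.0016,-0.0008,-0.006,0,0,0,1],[-0.0016,-0.0008,-0.006,0,0,0,1]]]}}

```text
time_s: 17.05
tcp_pos: [0.6105, 0.2169, 0.1211]
ee_rot: [[0.958, -0.288, 0.0], [-0.288, -0.958, -0.0], [0.0, 0.0, -1.0]]
wrist_force: [-0.1, 0.4, -4.6]
gripper_width: 0.269
```

```bash
python3 st.py
```

```text
17.05 [0.6105 0.2169 0.1211] yaw -16.71 tilt [ 1.e-04 -1.e-04 -1.e+00] j [ 33.8  28.9  -3.8   0.  -57.3  39.4] F [-0.1  0.4 -4.6] M [-0.083  0.082 -0.   ] g 0.269
```

Emit:
{"method": "play_rows", "body": {"commands": [[[0.0011,0.0004,0,0,0,0,1],[0.0011,0.0004,-0.004,0,0,0,1],[0.0011,0.0004,-0.008,0,0,0,1],[0.0011,0.0004,-0.012,0,0,0,1],[0.0011,0.0004,-0.012,0,0,0,1]]]}}

```text
time_s: 17.55
tcp_pos: [0.611, 0.217, 0.1079]
ee_rot: [[0.958, -0.288, -0.002], [-0.288, -0.958, -0.001], [-0.002, 0.001, -1.0]]
wrist_force: [-0.2, -0.6, -4.9]
gripper_width: 0.273
```

```bash
python3 st.py
```

```text
17.55 [0.611  0.217  0.1079] yaw -16.73 tilt [-0.0019 -0.001  -1.    ] j [ 33.8  29.7  -4.4  -0.  -56.   39.5] F [-0.2 -0.6 -4.9] M [-0.066  0.142 -0.032] g 0.273
```

Emit:
{"method": "play_rows", "body": {"commands": [[[0,0.0002,-0.004,0,0,0,1],[0,0.0002,-0.008,0,0,0,1],[0,0.0002,-0.011,0,0,0,1],[0,0.0002,-0.011,0,0,0,1]]]}}

```text
time_s: 17.95
tcp_pos: [0.6112, 0.2173, 0.0973]
ee_rot: [[0.958, -0.288, -0.001], [-0.288, -0.958, -0.001], [-0.001, 0.001, -1.0]]
wrist_force: [0.2, -1.1, -4.4]
gripper_width: 0.271
```

```bash
python3 st.py
```

```text
17.95 [0.6112 0.2173 0.0973] yaw -16.72 tilt [-1.3e-03 -7.0e-04 -1.0e+00] j [ 33.8  30.3  -5.1  -0.  -54.7  39.5] F [ 0.2 -1.1 -4.4] M [-0.12   0.102  0.008] g 0.271
```

Emit:
{"method": "play_rows", "body": {"commands": [[[0,0,-0.004,0,0,0,1],[0,0,-0.008,0,0,0,1],[0,0,-0.009,0,0,0,1],[0,0,-0.009,0,0,0,1]]]}}

```text
time_s: 18.35
tcp_pos: [0.6115, 0.2174, 0.0887]
ee_rot: [[0.958, -0.288, -0.001], [-0.288, -0.958, -0.0], [-0.0, 0.001, -1.0]]
wrist_force: [1.0, -0.1, -4.8]
gripper_width: 0.272
```

```bash
python3 st.py; cat > arc.py <<'E'
import sys;from h import *
A=np.array([.5289,.2421]);p=r.sense()["tcp_pos"][:2]-A;print("radius",np.hypot(*p))
R=lambda t:np.array([[np.cos(t),-np.sin(t)],[np.sin(t),np.cos(t)]])
p0=p
for tot in eval(sys.argv[1]):
    for k in range(1,6): t=tot*k/5;print([*(R(t)@p0-p0).round(4).tolist(),0,0,0,round(t,4),1])
    p0=R(tot)@p0
E
python3 arc.py "[-.36,-.32]"
```

```text
18.35 [0.6115 0.2174 0.0887] yaw -16.72 tilt [-6.e-04 -4.e-04 -1.e+00] j [ 33.8  30.9  -5.6   0.  -53.6  39.5] F [ 1.  -0.1 -4.8] M [-0.055  0.12  -0.016] g 0.272
radius 0.08615536897823606
[-0.002, -0.0059, 0, 0, 0, -0.072, 1]
[-0.0044, -0.0116, 0, 0, 0, -0.144, 1]
[-0.0072, -0.0171, 0, 0, 0, -0.216, 1]
[-0.0104, -0.0224, 0, 0, 0, -0.288, 1]
[-0.014, -0.0275, 0, 0, 0, -0.36, 1]
[-0.0035, -0.0043, 0, 0, 0, -0.064, 1]
[-0.0072, -0.0083, 0, 0, 0, -0.128, 1]
[-0.0112, -0.0121, 0, 0, 0, -0.192, 1]
[-0.0154, -0.0157, 0, 0, 0, -0.256, 1]
[-0.0199, -0.0189, 0, 0, 0, -0.32, 1]
```

Emit:
{"method": "play_rows", "body": {"commands": [[[-0.002,-0.0059,0,0,0,-0.072,1],[-0.0044,-0.0116,0,0,0,-0.144,1],[-0.0072,-0.0171,0,0,0,-0.216,1],[-0.0104,-0.0224,0,0,0,-0.288,1],[-0.014,-0.0275,0,0,0,-0.36,1]]]}}

```text
time_s: 18.85
tcp_pos: [0.5985, 0.1909, 0.0896]
ee_rot: [[0.795, -0.606, 0.003], [-0.606, -0.795, 0.001], [0.001, -0.003, -1.0]]
wrist_force: [0.4, 3.1, -4.6]
gripper_width: 0.271
```

```bash
python3 st.py
```

```text
18.85 [0.5985 0.1909 0.0896] yaw -37.32 tilt [ 0.0027  0.0012 -1.    ] j [ 32.4  29.   -8.9   0.  -52.   20.2] F [ 0.4  3.1 -4.6] M [ 0.502 -0.065  0.591] g 0.271
```

Emit:
{"method": "play_rows", "body": {"commands": [[[-0.0035,-0.0043,0,0,0,-0.064,1],[-0.0072,-0.0083,0,0,0,-0.128,1],[-0.0112,-0.0121,0,0,0,-0.192,1],[-0.0154,-0.0157,0,0,0,-0.256,1],[-0.0199,-0.0189,0,0,0,-0.32,1]]]}}

```text
time_s: 19.35
tcp_pos: [0.5788, 0.1717, 0.0897]
ee_rot: [[0.565, -0.825, 0.003], [-0.825, -0.565, 0.001], [0.001, -0.003, -1.0]]
wrist_force: [1.5, 1.3, -6.4]
gripper_width: 0.271
```

Emit:
{"method": "play_rows", "body": {"commands": [[[0,0,0,0,0,0,1],[0,0,0,0,0,0,1]]]}}

```text
time_s: 19.55
tcp_pos: [0.5784, 0.1714, 0.0895]
ee_rot: [[0.566, -0.825, 0.001], [-0.825, -0.566, 0.0], [0.001, -0.001, -1.0]]
wrist_force: [2.1, 0.7, -5.5]
gripper_width: 0.269
```

```bash
python3 st.py; python3 - <<'E'
from nut import *
out=[]
for n,h in(("top",.09),("scene",.09)):
    d=r.capture(n);np.savez(n+"4.npz",**d);T=np.array(d["extrinsics"]);K=d["intrinsics"]
    c=np.linalg.inv(T)@np.array([.5285,.242,.09,1]);u=int(K[0,0]*c[0]/-c[2]+K[0,2]);v=int(K[1,1]*-c[1]/-c[2]+K[1,2])
    print(n,u,v);out.append(cv2.resize(d["image"][v-32:v+32,u-32:u+32],(400,400),interpolation=cv2.INTER_CUBIC))
save("s4.png",np.hstack(out))
E
```

```text
19.55 [0.5784 0.1714 0.0895] yaw -55.55 tilt [ 1.4e-03  3.0e-04 -1.0e+00] j [ 31.9  26.9 -12.6   0.  -50.4   2.5] F [ 2.1  0.7 -5.5] M [ 0.009 -0.403  0.372] g 0.269
top 236 200
scene 384 188
```

View pics/s4.png

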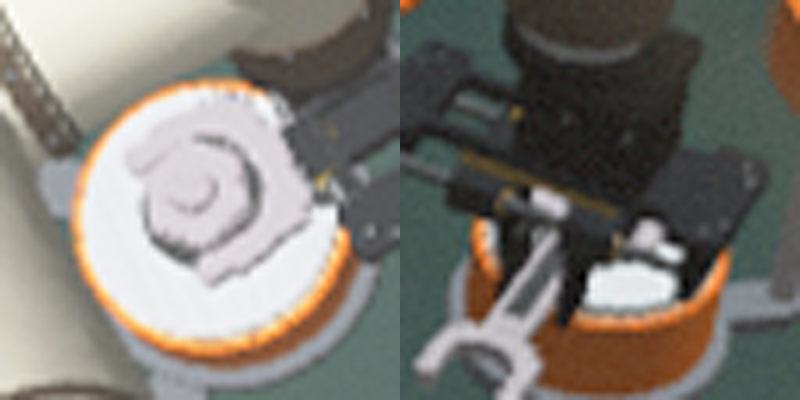

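Emit:
{"method": "play_rows", "body": {"commands": [[[0.0028,0.002,0,0,0,0.04,1],[0.0028,0.002,0.006,0,0,0.04,1],[0.0028,0.002,0.015,0,0,0.04,1],[0.0028,0.002,0.03,0,0,0.04,1],[0.0028,0.002,0.05,0,0,0.04,1]]]}}

```text
time_s: 20.15
tcp_pos: [0.5789, 0.174, 0.1382]
ee_rot: [[0.595, -0.804, -0.004], [-0.804, -0.595, 0.001], [-0.003, 0.002, -1.0]]
wrist_force: [1.1, 0.8, -7.0]
gripper_width: 0.273
```

Emit:
{"method": "play_rows", "body": {"commands": [[[0,0,0.03,0,0,0,1],[0,0,0.07,0,0,0,1],[0,0,0.11,0,0,0,1],[0.005,-0.03,0.11,0,0,0,1],[0.01,-0.06,0.11,0,0,0,1]]]}}

```text
time_s: 20.65
tcp_pos: [0.5904, 0.1131, 0.252]
ee_rot: [[0.597, -0.802, 0.003], [-0.802, -0.597, 0.002], [0.0, -0.004, -1.0]]
wrist_force: [0.5, -0.1, -5.0]
gripper_width: 0.273
```

Emit:
{"method": "play_rows", "body": {"commands": [[[0,-0.03,0,0,0,0,1],[0,-0.06,0,0,0,0,1],[0,-0.06,0,0,0,0,1]]]}}

```text
time_s: 20.95
tcp_pos: [0.5893, 0.0496, 0.2501]
ee_rot: [[0.592, -0.806, -0.001], [-0.806, -0.592, -0.001], [0.0, 0.001, -1.0]]
wrist_force: [0.2, 0.7, -3.8]
gripper_width: 0.27
```

```bash
python3 st.py; python3 - <<'E'
from nut import *
import nut
for f in("top.npz","new"):
    d=dict(np.load(f)) if f!="new" else r.capture("top")
    if f=="new": np.savez("top5.npz",**d)
    T=np.array(d["extrinsics"]);g=d["image"].astype(int).max(2);v,u=np.mgrid[0:400,0:640];uv=np.c_[u.ravel(),v.ravel()]
    for n,h,a,b,th in(("tab",.092,.038,.049,140),("rib",.088,.050,.062,140)):
        P=planept(uv,h,d,T).reshape(400,640,2)-np.array([.528,.2425]);rr=np.hypot(P[...,0],P[...,1])
        m=(rr>a)&(rr<b)&(g<th);k,l,st,_=cv2.connectedComponentsWithStats(m.astype(np.uint8))
        for i in range(1,k):
            q=P[l==i].mean(0);print(f,n,st[i,4],np.hypot(*q).round(4),np.degrees(np.arctan2(q[1],q[0])).round(1))
d=np.load("top5.npz");save("t5.png",cv2.resize(d["image"][160:260,190:330],(784,560),interpolation=cv2.INTER_CUBIC))
E
```

```text
20.95 [0.5893 0.0496 0.2501] yaw -53.67 tilt [-1.2e-03 -9.0e-04 -1.0e+00] j [ 20.5  17.8  -1.9   0.  -70.4  15.8] F [ 0.2  0.7 -3.8] M [-0.021  0.05   0.077] g 0.27
top.npz tab 7 0.0436 -41.8
top.npz rib 8 0.0552 -83.5
new tab 10 0.0463 -66.0
new rib 56 0.0503 -70.8
```

View pics/t5.png

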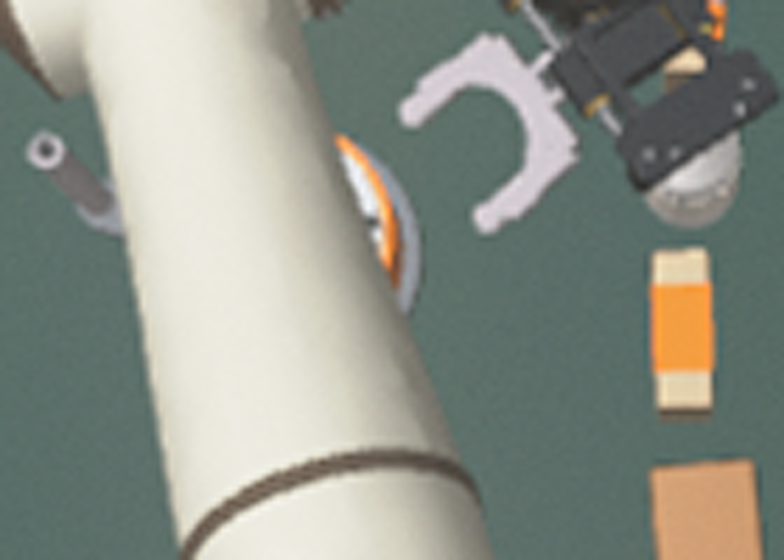

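Emit:
{"method": "play_rows", "body": {"commands": [[[-0.005,-0.017,0,0,0,-0.143,1],[-0.01,-0.034,0,0,0,-0.286,1],[-0.016,-0.051,0,0,0,-0.43,1],[-0.021,-0.068,0,0,0,-0.573,1],[-0.026,-0.085,0,0,0,-0.717,1]]]}}

```text
time_s: 21.5
tcp_pos: [0.5639, -0.0317, 0.2496]
ee_rot: [[-0.083, -0.997, -0.0], [-0.997, 0.083, 0.0], [-0.0, 0.0, -1.0]]
wrist_force: [0.5, 0.4, -4.7]
gripper_width: 0.27
```

Emit:
{"method": "play_rows", "body": {"commands": [[[-0.005,-0.017,0,0,0,-0.143,1],[-0.01,-0.034,0,0,0,-0.286,1],[-0.016,-0.051,0,0,0,-0.43,1],[-0.021,-0.068,0,0,0,-0.573,1],[-0.026,-0.085,0,0,0,-0.717,1]]]}}

```text
time_s: 22.0
tcp_pos: [0.538, -0.1167, 0.2496]
ee_rot: [[-0.718, -0.696, -0.0], [-0.696, 0.718, 0.0], [-0.0, 0.0, -1.0]]
wrist_force: [-0.1, 0.4, -4.5]
gripper_width: 0.275
```

Emit:
{"method": "play_rows", "body": {"commands": [[[-0.005,-0.017,0,0,0,-0.143,1],[-0.01,-0.034,0,0,0,-0.286,1],[-0.016,-0.051,0,0,0,-0.43,1],[-0.021,-0.068,0,0,0,-0.573,1],[-0.026,-0.084,0,0,0,-0.717,1]]]}}

```text
time_s: 22.5
tcp_pos: [0.5121, -0.2007, 0.2496]
ee_rot: [[-0.999, -0.053, -0.0], [-0.053, 0.999, 0.0], [0.0, 0.0, -1.0]]
wrist_force: [0.6, -0.1, -4.6]
gripper_width: 0.274
```

Emit:
{"method": "play_rows", "body": {"commands": [[[0,0,0,0,0,0,1],[0,0,0,0,0,0,1]]]}}

```text
time_s: 22.7
tcp_pos: [0.5124, -0.2004, 0.2494]
ee_rot: [[-0.998, -0.06, 0.0], [-0.06, 0.998, 0.0], [-0.0, 0.0, -1.0]]
wrist_force: [0.6, -0.6, -4.7]
gripper_width: 0.273
```

```bash
python3 st.py; cat > tab.py <<'E'
from nut import *
d=r.capture("top");np.savez("top6.npz",**d)
for f in("top.npz","top6.npz"):
    d=dict(np.load(f));T=np.array(d["extrinsics"]);g=d["image"].astype(int).max(2);v,u=np.mgrid[0:400,0:640];uv=np.c_[u.ravel(),v.ravel()]
    for n,h,a,b in(("tab",.092,.038,.049),("rib",.088,.050,.062)):
        P=planept(uv,h,d,T).reshape(400,640,2)-np.array([.528,.2425]);rr=np.hypot(P[...,0],P[...,1])
        W=(200-g).clip(0)*((rr>a)&(rr<b));m=W>40;k,l,st,_=cv2.connectedComponentsWithStats(m.astype(np.uint8))
        for i in range(1,k):
            if st[i,4]>3:q=(P[l==i]*W[l==i][:,None]).sum(0)/W[l==i].sum();print(f,n,st[i,4],np.hypot(*q).round(4),np.degrees(np.arctan2(q[1],q[0])).round(1))
save("t6.png",np.hstack([cv2.resize(d["image"][165:240,195:275],(400,375),interpolation=cv2.INTER_CUBIC),cv2.resize(d["image"][165:240,345:425],(400,375),interpolation=cv2.INTER_CUBIC)]))
E
python3 tab.py
```

```text
22.7 [ 0.5124 -0.2004  0.2494] yaw -176.55 tilt [ 2.e-04  4.e-04 -1.e+00] j [ -4.5  13.7  -7.7  -0.  -68.6 -82. ] F [ 0.6 -0.6 -4.7] M [0.078 0.019 0.018] g 0.273
top.npz tab 8 0.0434 -42.2
top.npz rib 8 0.0551 -83.1
top6.npz tab 9 0.0426 -73.9
top6.npz rib 8 0.0551 -83.2
```

View pics/t6.png

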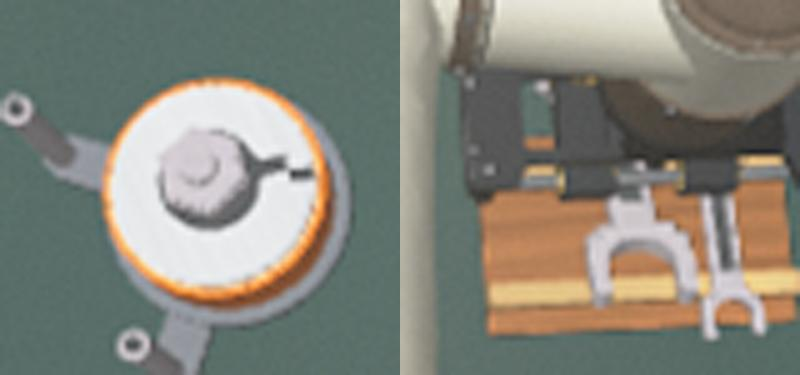

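Emit:
{"method": "play_rows", "body": {"commands": [[[0.004,0.019,0,0,0,0.116,1],[0.008,0.038,0,0,0,0.232,1],[0.012,0.057,0,0,0,0.348,1],[0.016,0.076,0,0,0,0.464,1],[0.02,0.096,0,0,0,0.579,1]]]}}

```text
time_s: 23.25
tcp_pos: [0.5327, -0.1031, 0.2492]
ee_rot: [[-0.799, -0.601, 0.0], [-0.601, 0.799, 0.0], [-0.0, 0.0, -1.0]]
wrist_force: [-0.0, 0.1, -5.5]
gripper_width: 0.27
```

Emit:
{"method": "play_rows", "body": {"commands": [[[0.004,0.019,0,0,0,0.116,1],[0.008,0.038,0,0,0,0.232,1],[0.012,0.057,0,0,0,0.348,1],[0.016,0.076,0,0,0,0.464,1],[0.02,0.096,0,0,0,0.579,1]]]}}

```text
time_s: 23.75
tcp_pos: [0.5526, -0.007, 0.2493]
ee_rot: [[-0.34, -0.941, 0.0], [-0.941, 0.34, 0.0], [-0.0, -0.0, -1.0]]
wrist_force: [-0.1, 0.2, -4.3]
gripper_width: 0.274
```

Emit:
{"method": "play_rows", "body": {"commands": [[[0.004,0.019,0,0,0,0.116,1],[0.008,0.038,0,0,0,0.232,1],[0.012,0.057,0,0,0,0.348,1],[0.016,0.076,0,0,0,0.464,1],[0.02,0.096,0,0,0,0.579,1]]]}}

```text
time_s: 24.25
tcp_pos: [0.5724, 0.0891, 0.2492]
ee_rot: [[0.23, -0.973, -0.0], [-0.973, -0.23, 0.0], [-0.0, 0.0, -1.0]]
wrist_force: [1.0, -0.2, -5.7]
gripper_width: 0.276
```

Emit:
{"method": "play_rows", "body": {"commands": [[[0.004,0.019,0,0,0,0.116,1],[0.008,0.038,0,0,0,0.232,1],[0.012,0.057,0,0,0,0.348,1],[0.016,0.076,0,0,0,0.464,1],[0.0186,0.0946,0,0,0,0.577,1]]]}}

```text
time_s: 24.75
tcp_pos: [0.5909, 0.1838, 0.249]
ee_rot: [[0.724, -0.69, -0.0], [-0.69, -0.724, 0.0], [-0.0, -0.0, -1.0]]
wrist_force: [-0.0, 1.4, -5.2]
gripper_width: 0.272
```

Emit:
{"method": "play_rows", "body": {"commands": [[[0,0,-0.04,0,0,0,1],[0,0,-0.08,0,0,0,1],[0,0,-0.108,0,0,0,1],[0,0,-0.12,0,0,0,1],[0,0,-0.12,0,0,0,1]]]}}

```text
time_s: 25.25
tcp_pos: [0.5905, 0.1822, 0.1279]
ee_rot: [[0.72, -0.694, -0.002], [-0.694, -0.72, -0.002], [-0.001, 0.003, -1.0]]
wrist_force: [-0.1, -0.1, -3.3]
gripper_width: 0.271
```

Emit:
{"method": "play_rows", "body": {"commands": [[[0,0,0,0,0,0,1],[0,0,0,0,0,0,1]]]}}

```text
time_s: 25.45
tcp_pos: [0.5922, 0.1824, 0.1312]
ee_rot: [[0.719, -0.695, 0.003], [-0.695, -0.719, 0.002], [0.001, -0.004, -1.0]]
wrist_force: [-0.1, -0.8, -4.3]
gripper_width: 0.272
```

```bash
cat > jaw.py <<'E'
from h import *
d=r.capture("top");np.savez("top7.npz",**d);w,T=world(d);z=w[...,2]
st=r.sense();zt=st["tcp_pos"][2]+.022;R=st["ee_rot"];ex=-R[:2,0];ey=np.array([-ex[1],ex[0]])
p=(st["tcp_pos"][:2]-np.array([.5289,.2421]));print("TCP rel axis: long",-(p@ex)*1000,"perp",p@ey*1000)
q=w[...,:2]-np.array([.528,.2425]);s=q@ex*1000;t=q@ey*1000
m=(abs(z-zt)<.004)&(abs(t)<50)&(s>-45)&(s<25)
L=[]
for lo in range(-24,13,3):
    b=m&(s>=lo)&(s<lo+3);a=t[b];n,pp=a[a<0],a[a>0]
    if len(n) and len(pp): L.append((lo+1.5,n.max(),pp.min(),n.min(),pp.max()))
L=np.array(L);print(L.round(1).tolist())
mo=(L[:,3]+L[:,4]+L[:,1]+L[:,2])/4;f=np.polyfit(L[:,0],mo,1);print("mid at axis",f[1],"slope deg",np.degrees(f[0]))
E
python3 st.py;python3 jaw.py
```

```text
25.45 [0.5922 0.1824 0.1312] yaw -44.01 tilt [ 0.0034  0.0016 -1.    ] j [ 32.1  25.7  -7.6   0.  -56.4  13.9] F [-0.1 -0.8 -4.3] M [-0.078  0.084  0.021] g 0.272
TCP rel axis: long 86.99250818464061 perp -0.8731759050551172
[]Traceback (most recent call last):
  File "jaw.py", line 12, in <module>
    mo=(L[:,3]+L[:,4]+L[:,1]+L[:,2])/4;f=np.polyfit(L[:,0],mo,1);print("mid at axis",f[1],"slope deg",np.degrees(f[0]))
        ~^^^^^
IndexError: too many indices for array: array is 1-dimensional, but 2 were indexed
```

```bash
python3 - <<'E'
from h import *
d=dict(np.load("top7.npz"));w,T=world(d);z=w[...,2]
ex=np.array([-np.cos(np.radians(-44)),-np.sin(np.radians(-44))]);ey=np.array([-ex[1],ex[0]])
q=w[...,:2]-np.array([.528,.2425]);s=q@ex*1000;t=q@ey*1000
for lo in range(-42,25,6):
    b=(s>=lo)&(s<lo+6)&(abs(t)<46);o=np.argsort(t[b]);print(lo,[(int(a),int(1000*c)) for a,c in zip(t[b][o],z[b][o])][::2])
E
python3 st.py
```

```text
-42 [(-44, 462), (-41, 463), (-38, 133), (-37, 469), (-35, 470), (-35, 131), (-33, 471), (-31, 471), (-30, 124), (-29, 473), (-28, 471), (-26, 132), (-24, 475), (-24, 131), (-22, 122), (-21, 478), (-21, 476), (-20, 474), (-18, 478), (-17, 78), (-16, 474), (-14, 479), (-13, 473), (-13, 129), (-12, 477), (-10, 132), (-9, 480), (-9, 480), (-8, 76), (-7, 477), (-6, 477), (-4, 130), (-3, 477), (-3, 126), (-2, 472), (-2, 476), (-1, 476), (0, 473), (1, 474), (2, 130), (2, 472), (3, 129), (5, 474), (6, 474), (7, 471), (8, 470), (9, 132), (9, 469), (11, 122), (12, 129), (13, 468), (13, 466), (14, 464), (16, 472), (16, 465), (18, 464), (19, 128), (19, 121), (20, 457), (20, 463), (21, 130), (23, 459), (23, 457), (24, 130), (25, 127), (25, 423), (26, 453), (26, 450), (28, 449), (28, 435), (28, 129), (28, 122), (29, 443), (31, 124), (33, 132), (34, 76), (35, 132), (37, 123), (38, 81), (38, 128), (41, 78), (43, 77)]
-36 [(-44, 464), (-43, 463), (-40, 464), (-38, 128), (-37, 124), (-36, 128), (-34, 125), (-32, 471), (-32, 74), (-31, 130), (-29, 475), (-28, 473), (-28, 475), (-27, 76), (-27, 473), (
[... 8495 characters left out ...]
 483), (-18, 478), (-17, 88), (-16, 75), (-13, 479), (-11, 97), (-9, 479), (-9, 476), (-7, 477), (-5, 478), (-4, 475), (-3, 475), (-2, 116), (-1, 94), (0, 472), (0, 91), (0, 473), (1, 474), (2, 472), (2, 473), (3, 467), (4, 473), (4, 469), (5, 468), (6, 90), (7, 465), (8, 470), (9, 464), (9, 460), (10, 462), (10, 90), (10, 456), (11, 77), (12, 442), (12, 455), (12, 456), (13, 447), (14, 450), (14, 448), (15, 82), (15, 441), (16, 77), (17, 440), (19, 80), (21, 81), (25, 78), (27, 76), (30, 80), (33, 75), (36, 77), (39, 78), (43, 78)]
25.5 [0.5921 0.1823 0.131 ] yaw -44.02 tilt [ 0.0031  0.0015 -1.    ] j [ 32.1  25.7  -7.7   0.  -56.4  13.9] F [ 0.3 -0.2 -3.9] M [-0.056  0.103  0.046] g 0.269
```

Emit:
{"method": "play_rows", "body": {"commands": [[[-0.0006,-0.0006,-0.005,0,0,0,1],[-0.0006,-0.0006,-0.01,0,0,0,1],[-0.0006,-0.0006,-0.015,0,0,0,1],[-0.0006,-0.0006,-0.02,0,0,0,1],[-0.0006,-0.0006,-0.02,0,0,0,1]]]}}

```text
time_s: 26.0
tcp_pos: [0.5903, 0.1811, 0.1082]
ee_rot: [[0.718, -0.696, -0.001], [-0.696, -0.718, -0.0], [-0.001, 0.001, -1.0]]
wrist_force: [1.0, 0.6, -2.2]
gripper_width: 0.27
```

```bash
cat > jaw.py <<'E'
from h import *
d=r.capture("top");np.savez("top7.npz",**d);w,T=world(d);z=w[...,2]
st=r.sense();R=st["ee_rot"];ex=-R[:2,0];ey=np.array([-ex[1],ex[0]])
p=(st["tcp_pos"][:2]-np.array([.5289,.2421]));print("TCP rel axis: long",-(p@ex)*1000,"perp",p@ey*1000)
q=w[...,:2]-np.array([.528,.2425]);s=q@ex*1000;t=q@ey*1000
# prong tops (|t| 29..38): height profile along s, and lateral edges
for lo in range(-36,24,6):
    o=[]
    for sg in(-1,1):
        b=(s>=lo)&(s<lo+6)&(sg*t>20)&(sg*t<46)&(z>.094)&(z<.16);c=b&(sg*t>31)&(sg*t<38)
        o+=[round(np.median(z[c])*1000) if c.any() else None, (t[b].min().round(),t[b].max().round()) if b.any() else None]
    print(lo,o)
E
python3 st.py;python3 jaw.py
```

```text
26.0 [0.5903 0.1811 0.1082] yaw -44.09 tilt [-9.e-04 -0.e+00 -1.e+00] j [ 32.   27.   -9.2  -0.  -53.8  13.9] F [ 1.   0.6 -2.2] M [ 0.135  0.036 -0.087] g 0.27
TCP rel axis: long 86.51369006174563 perp 1.0804038735478285
-36 [116, (np.float64(-39.0), np.float64(-20.0)), 114, (np.float64(20.0), np.float64(42.0))]
-30 [115, (np.float64(-39.0), np.float64(-24.0)), 118, (np.float64(21.0), np.float64(42.0))]
-24 [113, (np.float64(-39.0), np.float64(-23.0)), 112, (np.float64(21.0), np.float64(40.0))]
-18 [112, (np.float64(-39.0), np.float64(-21.0)), 112, (np.float64(20.0), np.float64(42.0))]
-12 [109, (np.float64(-42.0), np.float64(-21.0)), 107, (np.float64(23.0), np.float64(43.0))]
-6 [107, (np.float64(-42.0), np.float64(-22.0)), 109, (np.float64(20.0), np.float64(43.0))]
0 [107, (np.float64(-41.0), np.float64(-20.0)), 104, (np.float64(21.0), np.float64(43.0))]
6 [103, (np.float64(-38.0), np.float64(-22.0)), 102, (np.float64(20.0), np.float64(41.0))]
12 [102, (np.float64(-38.0), np.float64(-22.0)), 102, (np.float64(21.0), np.float64(41.0))]
18 [96, (np.float64(-35.0), np.float64(-35.0)), None, (np.float64(38.0), np.float64(38.0))]
```

Emit:
{"method": "play_rows", "body": {"commands": [[[0.0005,0.0005,-0.005,0,0,0,1],[0.0005,0.0005,-0.01,0,0,0,1],[0.0005,0.0005,-0.015,0,0,0,1],[0.0005,0.0005,-0.02,0,0,0,1],[0.0005,0.0005,-0.0245,0,0,0,1]]]}}

```text
time_s: 26.55
tcp_pos: [0.5909, 0.1816, 0.0839]
ee_rot: [[0.719, -0.695, -0.001], [-0.695, -0.719, -0.0], [-0.0, 0.001, -1.0]]
wrist_force: [0.5, -0.9, -1.3]
gripper_width: 0.272
```

Emit:
{"method": "play_rows", "body": {"commands": [[[0,0,0,0,0,0,1],[0,0,0,0,0,0,1]]]}}

```text
time_s: 26.75
tcp_pos: [0.5906, 0.1816, 0.084]
ee_rot: [[0.719, -0.695, -0.001], [-0.695, -0.719, -0.0], [-0.001, 0.001, -1.0]]
wrist_force: [0.2, -0.7, -3.0]
gripper_width: 0.27
```

```bash
python3 st.py;python3 jaw.py;python3 arc.py "[-.36]"
```

```text
26.75 [0.5906 0.1816 0.084 ] yaw -44.06 tilt [-1.1e-03 -3.0e-04 -1.0e+00] j [ 32.1  28.6 -10.6  -0.  -50.9  13.9] F [ 0.2 -0.7 -3. ] M [-0.025  0.092  0.029] g 0.27
TCP rel axis: long 86.39661492263843 perp 0.5434282223364195
-36 [104, (np.float64(-40.0), np.float64(-21.0)), 104, (np.float64(20.0), np.float64(40.0))]
-30 [103, (np.float64(-40.0), np.float64(-24.0)), 103, (np.float64(20.0), np.float64(41.0))]
-24 [105, (np.float64(-38.0), np.float64(-21.0)), 104, (np.float64(23.0), np.float64(41.0))]
-18 [105, (np.float64(-40.0), np.float64(-20.0)), 104, (np.float64(20.0), np.float64(40.0))]
-12 [104, (np.float64(-39.0), np.float64(-23.0)), 102, (np.float64(22.0), np.float64(42.0))]
-6 [104, (np.float64(-41.0), np.float64(-20.0)), 105, (np.float64(21.0), np.float64(42.0))]
0 [104, (np.float64(-42.0), np.float64(-20.0)), 103, (np.float64(21.0), np.float64(42.0))]
6 [104, (np.float64(-39.0), np.float64(-21.0)), 107, (np.float64(20.0), np.float64(39.0))]
12 [102, (np.float64(-40.0), np.float64(-21.0)), 102, (np.float64(20.0), np.float64(40.0))]
18 [105, (np.float64(-38.0), np.float64(-29.0)), 101, (np.float64(30.0), np.float64(39.0))]
radius 0.08639833642972085
[-0.0045, -0.0043, 0, 0, 0, -0.072, 1]
[-0.0093, -0.0082, 0, 0, 0, -0.144, 1]
[-0.0144, -0.0118, 0, 0, 0, -0.216, 1]
[-0.0197, -0.015, 0, 0, 0, -0.288, 1]
[-0.0253, -0.0179, 0, 0, 0, -0.36, 1]
```

Emit:
{"method": "play_rows", "body": {"commands": [[[-0.0045,-0.0043,0,0,0,-0.072,1],[-0.0093,-0.0082,0,0,0,-0.144,1],[-0.0144,-0.0118,0,0,0,-0.216,1]]]}}

```text
time_s: 27.1
tcp_pos: [0.5774, 0.171, 0.0847]
ee_rot: [[0.552, -0.834, 0.003], [-0.834, -0.552, 0.002], [-0.0, -0.003, -1.0]]
wrist_force: [1.7, 2.8, -5.0]
gripper_width: 0.273
```

```bash
python3 st.py
```

```text
27.1 [0.5774 0.171  0.0847] yaw -56.49 tilt [ 0.0027  0.002  -1.    ] j [ 31.9  27.1 -13.1  -0.  -49.6   1.7] F [ 1.7  2.8 -5. ] M [ 0.794 -0.368  0.554] g 0.273
```

Emit:
{"method": "play_rows", "body": {"commands": [[[-0.0039,-0.0024,0,0,0,-0.052,1],[-0.0078,-0.0046,0,0,0,-0.104,1],[-0.0078,-0.0046,0,0,0,-0.104,1],[-0.0078,-0.0046,0,0,0,-0.104,1]]]}}

```text
time_s: 27.5
tcp_pos: [0.5694, 0.1661, 0.0847]
ee_rot: [[0.465, -0.885, 0.002], [-0.885, -0.465, 0.001], [-0.0, -0.002, -1.0]]
wrist_force: [2.1, 2.6, -5.0]
gripper_width: 0.276
```

```bash
python3 st.py; python3 jaw.py; python3 arc.py "[.1]"
```

```text
27.5 [0.5694 0.1661 0.0847] yaw -62.27 tilt [ 0.0016  0.0012 -1.    ] j [ 31.9  26.4 -14.4  -0.  -49.1  -4.2] F [ 2.1  2.6 -5. ] M [ 0.878 -0.391  0.325] g 0.276
TCP rel axis: long 86.09920581076953 perp -0.5150366309803375
-36 [107, (np.float64(-39.0), np.float64(-20.0)), 103, (np.float64(21.0), np.float64(39.0))]
-30 [105, (np.float64(-38.0), np.float64(-20.0)), 104, (np.float64(21.0), np.float64(39.0))]
-24 [106, (np.float64(-37.0), np.float64(-21.0)), 102, (np.float64(21.0), np.float64(39.0))]
-18 [106, (np.float64(-40.0), np.float64(-21.0)), 106, (np.float64(21.0), np.float64(42.0))]
-12 [104, (np.float64(-42.0), np.float64(-20.0)), 105, (np.float64(21.0), np.float64(42.0))]
-6 [105, (np.float64(-41.0), np.float64(-21.0)), 105, (np.float64(21.0), np.float64(43.0))]
0 [105, (np.float64(-43.0), np.float64(-21.0)), 104, (np.float64(20.0), np.float64(43.0))]
6 [103, (np.float64(-40.0), np.float64(-21.0)), 102, (np.float64(21.0), np.float64(40.0))]
12 [103, (np.float64(-41.0), np.float64(-21.0)), 101, (np.float64(21.0), np.float64(40.0))]
18 [108, (np.float64(-39.0), np.float64(-29.0)), 101, (np.float64(22.0), np.float64(38.0))]
radius 0.08610075317898234
[0.0015, 0.0008, 0, 0, 0, 0.02, 1]
[0.003, 0.0017, 0, 0, 0, 0.04, 1]
[0.0045, 0.0026, 0, 0, 0, 0.06, 1]
[0.0059, 0.0035, 0, 0, 0, 0.08, 1]
[0.0074, 0.0044, 0, 0, 0, 0.1, 1]
```

Emit:
{"method": "play_rows", "body": {"commands": [[[0.0015,0.0008,0,0,0,0.02,1],[0.003,0.0017,0,0,0,0.04,1],[0.0045,0.0026,0,0,0,0.06,1],[0.0059,0.0035,0,0,0,0.08,1],[0.0059,0.0035,0,0,0,0.08,1]]]}}

```text
time_s: 28.05
tcp_pos: [0.5748, 0.1683, 0.0844]
ee_rot: [[0.533, -0.846, -0.001], [-0.846, -0.533, -0.001], [0.0, 0.001, -1.0]]
wrist_force: [1.9, 0.4, -3.7]
gripper_width: 0.272
```

```bash
python3 st.py; python3 jaw.py|head -1
```

```text
28.05 [0.5748 0.1683 0.0844] yaw -57.78 tilt [-5.e-04 -7.e-04 -1.e+00] j [ 31.8  27.  -13.4   0.  -49.7   0.4] F [ 1.9  0.4 -3.7] M [ 0.038 -0.317 -0.145] g 0.272
TCP rel axis: long 86.88765013053559 perp 0.5319483565552854
```

Emit:
{"method": "play_rows", "body": {"commands": [[[0,0,0.003,0,0,0,1],[0,0,0.006,0,0,0,1],[0,0,0.009,0,0,0,1],[0,0,0.012,0,0,0,1],[0,0,0.015,0,0,0,1]]]}}

```text
time_s: 28.6
tcp_pos: [0.5745, 0.1687, 0.0998]
ee_rot: [[0.533, -0.846, -0.0], [-0.846, -0.533, -0.0], [-0.0, 0.0, -1.0]]
wrist_force: [0.7, 0.4, -5.3]
gripper_width: 0.269
```

```bash
python3 st.py; python3 jaw.py
```

```text
28.6 [0.5745 0.1687 0.0998] yaw -57.79 tilt [-4.e-04 -1.e-04 -1.e+00] j [ 31.8  25.9 -12.6  -0.  -51.6   0.4] F [ 0.7  0.4 -5.3] M [ 0.169 -0.294 -0.148] g 0.269
TCP rel axis: long 86.51156696979373 perp 0.3261595552087343
-36 [120, (np.float64(-39.0), np.float64(-24.0)), 120, (np.float64(21.0), np.float64(41.0))]
-30 [121, (np.float64(-40.0), np.float64(-21.0)), 117, (np.float64(20.0), np.float64(40.0))]
-24 [118, (np.float64(-38.0), np.float64(-20.0)), 117, (np.float64(20.0), np.float64(41.0))]
-18 [122, (np.float64(-39.0), np.float64(-21.0)), 120, (np.float64(20.0), np.float64(41.0))]
-12 [120, (np.float64(-42.0), np.float64(-21.0)), 117, (np.float64(21.0), np.float64(42.0))]
-6 [120, (np.float64(-43.0), np.float64(-21.0)), 118, (np.float64(21.0), np.float64(42.0))]
0 [119, (np.float64(-43.0), np.float64(-20.0)), 118, (np.float64(22.0), np.float64(43.0))]
6 [117, (np.float64(-39.0), np.float64(-20.0)), 120, (np.float64(20.0), np.float64(41.0))]
12 [116, (np.float64(-39.0), np.float64(-22.0)), 118, (np.float64(21.0), np.float64(41.0))]
18 [115, (np.float64(-39.0), np.float64(-27.0)), 118, (np.float64(28.0), np.float64(39.0))]
```

Emit:
{"method": "play_rows", "body": {"commands": [[[0,0,0.006,0,0,0,1],[0,0,0.02,0,0,0,1],[0,0,0.05,0,0,0,1],[0,0,0.1,0,0,0,1],[0,0,0.15,0,0,0,1]]]}}

```text
time_s: 29.15
tcp_pos: [0.5734, 0.1679, 0.2505]
ee_rot: [[0.533, -0.846, -0.004], [-0.846, -0.533, -0.002], [-0.0, 0.004, -1.0]]
wrist_force: [1.4, 1.8, -4.1]
gripper_width: 0.273
```

Emit:
{"method": "play_rows", "body": {"commands": [[[-0.003,-0.019,0,0,0,-0.104,1],[-0.006,-0.037,0,0,0,-0.208,1],[-0.009,-0.056,0,0,0,-0.312,1],[-0.013,-0.075,0,0,0,-0.416,1],[-0.016,-0.093,0,0,0,-0.52,1]]]}}

```text
time_s: 29.65
tcp_pos: [0.5573, 0.0745, 0.2496]
ee_rot: [[0.038, -0.999, -0.002], [-0.999, -0.038, -0.001], [0.001, 0.002, -1.0]]
wrist_force: [0.2, 0.1, -4.3]
gripper_width: 0.271
```

Emit:
{"method": "play_rows", "body": {"commands": [[[-0.003,-0.019,0,0,0,-0.104,1],[-0.006,-0.037,0,0,0,-0.208,1],[-0.009,-0.056,0,0,0,-0.312,1],[-0.013,-0.075,0,0,0,-0.416,1],[-0.016,-0.093,0,0,0,-0.52,1]]]}}

```text
time_s: 30.15
tcp_pos: [0.5412, -0.0184, 0.2496]
ee_rot: [[-0.464, -0.886, -0.002], [-0.886, 0.464, -0.0], [0.001, 0.002, -1.0]]
wrist_force: [0.0, 0.8, -4.4]
gripper_width: 0.272
```

Emit:
{"method": "play_rows", "body": {"commands": [[[-0.003,-0.019,0,0,0,-0.104,1],[-0.006,-0.037,0,0,0,-0.208,1],[-0.009,-0.056,0,0,0,-0.312,1],[-0.013,-0.075,0,0,0,-0.416,1],[-0.016,-0.093,0,0,0,-0.52,1]]]}}

```text
time_s: 30.65
tcp_pos: [0.5252, -0.1111, 0.2496]
ee_rot: [[-0.843, -0.538, -0.002], [-0.538, 0.843, 0.0], [0.002, 0.001, -1.0]]
wrist_force: [0.3, -0.2, -4.1]
gripper_width: 0.273
```

Emit:
{"method": "play_rows", "body": {"commands": [[[-0.003,-0.019,0,0,0,-0.104,1],[-0.006,-0.037,0,0,0,-0.208,1],[-0.009,-0.056,0,0,0,-0.312,1],[-0.013,-0.075,0,0,0,-0.416,1],[-0.016,-0.094,0,0,0,-0.52,1]]]}}

```text
time_s: 31.15
tcp_pos: [0.5092, -0.2048, 0.2496]
ee_rot: [[-0.999, -0.049, -0.002], [-0.049, 0.999, 0.001], [0.002, 0.001, -1.0]]
wrist_force: [0.4, -0.4, -5.1]
gripper_width: 0.274
```

Emit:
{"method": "play_rows", "body": {"commands": [[[0,0,0,0,0,0,1],[0,0,0,0,0,0,1]]]}}

```text
time_s: 31.35
tcp_pos: [0.5098, -0.2043, 0.2494]
ee_rot: [[-0.999, -0.053, -0.001], [-0.053, 0.999, 0.001], [0.001, 0.001, -1.0]]
wrist_force: [-0.0, 1.2, -4.8]
gripper_width: 0.275
```

```bash
python3 st.py; python3 tab.py; python3 - <<'E'
from h import *
st=r.sense();d=r.capture("wrist");w,T=world(d,st)  # pitch of visible (small-jaw) half of wrench
z=w[...,2];R=st["ee_rot"];q=w-st["tcp_pos"];s=q@R[:,0]*1000;t=q@R[:,1]*1000
for lo in range(20,100,12):
    b=(s>lo)&(s<lo+12)&(abs(t)<30)&(q[...,2]>-.05)&(q[...,2]<.07)&(d["range_z"]>.05)
    print(lo,b.sum(),np.median(q[...,2][b]*1000).round(1) if b.any() else None)
E
```

```text
31.35 [ 0.5098 -0.2043  0.2494] yaw -176.96 tilt [-1.5e-03  6.0e-04 -1.0e+00] j [ -4.9  13.6  -7.7  -0.  -68.7 -82. ] F [-0.   1.2 -4.8] M [0.056 0.097 0.025] g 0.275
top.npz tab 8 0.0434 -42.2
top.npz rib 8 0.0551 -83.1
top6.npz tab 12 0.0434 -81.1
top6.npz rib 8 0.0552 -83.2
20 937 21.8
32 1020 21.8
44 1422 22.1
56 2141 22.2
68 1241 22.4
80 1277 22.6
92 424 22.9
```

Emit:
{"method": "play_rows", "body": {"commands": [[[0.0012,0,-0.05,0,0,0,1],[0.0012,0,-0.1,0,0,0,1],[0.0012,0,-0.15,0,0,0,1],[0.0012,0,-0.19,0,0,0,1],[0.0012,0,-0.205,0,0,0,1]]]}}

```text
time_s: 31.95
tcp_pos: [0.5088, -0.2029, 0.0402]
ee_rot: [[-0.999, -0.054, -0.009], [-0.054, 0.999, 0.002], [0.009, 0.002, -1.0]]
wrist_force: [-0.5, 0.4, -4.0]
gripper_width: 0.273
```

Emit:
{"method": "play_rows", "body": {"commands": [[[0,0,-0.006,0,0,0,1],[0,0,-0.012,0,0,0,1],[0,0,-0.017,0,0,0,1],[0,0,-0.021,0,0,0,1],[0,0,-0.021,0,0,0,1]]]}}

```text
time_s: 32.45
tcp_pos: [0.5121, -0.2042, 0.0238]
ee_rot: [[-0.999, -0.053, 0.001], [-0.053, 0.999, -0.0], [-0.001, -0.0, -1.0]]
wrist_force: [0.2, -0.1, -4.4]
gripper_width: 0.272
```

Emit:
{"method": "play_rows", "body": {"commands": [[[0,0,-0.002,0,0,0,1],[0,0,-0.004,0,0,0,1],[0,0,-0.004,0,0,0,1]]]}}

```text
time_s: 32.75
tcp_pos: [0.5123, -0.2044, 0.0198]
ee_rot: [[-0.999, -0.053, 0.001], [-0.053, 0.999, -0.0], [-0.001, -0.0, -1.0]]
wrist_force: [-0.9, 1.1, -3.0]
gripper_width: 0.275
```

```bash
python3 st.py
```

```text
32.75 [ 0.5123 -0.2044  0.0198] yaw -176.97 tilt [ 9.e-04 -2.e-04 -1.e+00] j [ -4.9  28.2 -23.7   0.  -38.  -82.1] F [-0.9  1.1 -3. ] M [0.067 0.017 0.036] g 0.275
```

Another 2 mm down, then release and lift.

Emit:
{"method": "play_rows", "body": {"commands": [[[0,0,-0.001,0,0,0,1],[0,0,-0.002,0,0,0,1],[0,0,-0.002,0,0,0,1],[0,0,-0.002,0,0,0,0.5],[0,0,-0.002,0,0,0,0]]]}}

```text
time_s: 33.25
tcp_pos: [0.5128, -0.2044, 0.0182]
ee_rot: [[-0.999, -0.053, 0.002], [-0.053, 0.999, -0.0], [-0.002, -0.001, -1.0]]
wrist_force: [0.6, -0.1, -0.8]
gripper_width: 0.382
```

Emit:
{"method": "play_rows", "body": {"commands": [[[0,0,0,0,0,0,0],[0,0,0,0,0,0,0],[0,0,0,0,0,0,0],[0,0,0,0,0,0,0],[0,0,0,0,0,0,0]]]}}

```text
time_s: 33.75
tcp_pos: [0.5119, -0.2043, 0.0175]
ee_rot: [[-0.999, -0.053, -0.0], [-0.053, 0.999, 0.0], [0.0, 0.0, -1.0]]
wrist_force: [-0.7, -0.3, 0.8]
gripper_width: 0.823
```

Emit:
{"method": "play_rows", "body": {"commands": [[[0,0,0.02,0,0,0,0],[0,0,0.05,0,0,0,0],[0,0,0.1,0,0,0,0],[0,0,0.15,0,0,0,0],[0,0,0.196,0,0,0,0]]]}}

```text
time_s: 34.25
tcp_pos: [0.5118, -0.2043, 0.216]
ee_rot: [[-0.999, -0.053, 0.001], [-0.053, 0.999, -0.0], [-0.001, -0.0, -1.0]]
wrist_force: [1.8, -0.9, -0.1]
gripper_width: 0.999
```

Emit:
{"method": "play_rows", "body": {"commands": [[[0,0,0,0,0,0,0],[0,0,0,0,0,0,0],[0,0,0,0,0,0,0]]]}}

```text
time_s: 34.55
tcp_pos: [0.5109, -0.204, 0.2121]
ee_rot: [[-0.999, -0.052, -0.003], [-0.052, 0.999, 0.001], [0.003, 0.001, -1.0]]
wrist_force: [0.3, -0.2, 0.3]
gripper_width: 1.002
```

```bash
python3 st.py; python3 shot.py w8; python3 wr.py w8.npz 0.040; python3 tab.py
python3 - <<'E'
from h import *
a=cv2.imread("pics/w8.png");d=np.load("top6.npz")["image"];b=cv2.resize(d[90:275,130:500][...,::-1],(640,320),interpolation=cv2.INTER_CUBIC)
cv2.imwrite("pics/f.png",np.vstack([a[:265],b]))
E
```

```text
34.55 [ 0.5109 -0.204   0.2121] yaw -176.99 tilt [-2.7e-03  9.0e-04 -1.0e+00] j [ -4.9  15.3 -11.   -0.  -63.9 -82.1] F [ 0.3 -0.2  0.3] M [-0.018 -0.003  0.006] g 1.002
rect ((510.1531677246094, -204.96209716796875), (189.18215942382812, 84.05132293701172), 2.9624969959259033) z 0.040510530014036206 3886
handle angle 2.9561346672077162 y at centre -204.98270450865945 width 22.18171877039697
top.npz tab 8 0.0434 -42.2
top.npz rib 8 0.0551 -83.1
top6.npz tab 12 0.0434 -81.1
top6.npz rib 8 0.0552 -83.2
```

View pics/f.png

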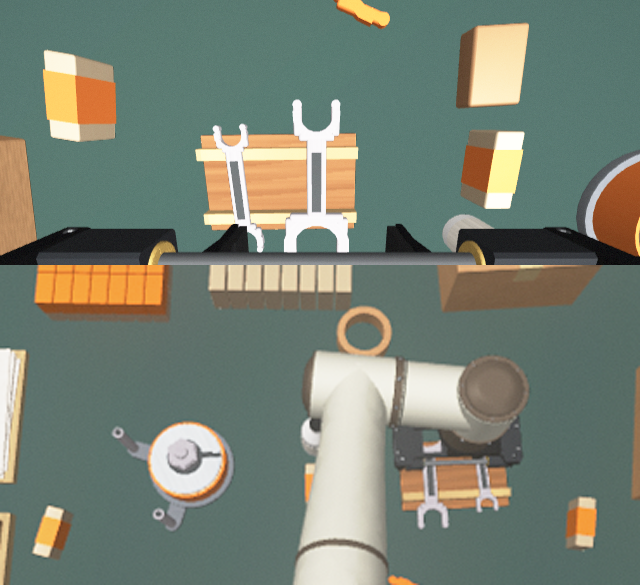

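```bash
python3 -c "
from station import r
print(r.finish_job())"
```

```text
the job is handed in; nothing more can be done
None
```

The job is handed in at about 35 s of the 70 s allowed. The nut is tightened, the tab points at the rib, and the wrench is back on the rack. The hand-in gave no verdict.

- **Finger stage:** I turned the nut about 114° clockwise with the fingers. The torque then rose from about 0.15 to 0.9 N m, which is the nut going snug. The washer moved only about 0.06 rad in this step.
- **Wrench stage:** This took two passes. After the first, the tab was still about 9° short of the rib in the top view. The wrench had also tipped about 28° in the grip as I lifted it off. I levelled it on the washer and went round again.
- **Last checks:**
  - The tab is at -81.1° and the rib at -83.2°, so the washer is at about 0.76 rad (the allowed range is 0.62 to 0.98).
  - The wrench lies flat on the rails, with its top at about 40 mm. It is within about 2 mm and 0.5° of where it started.
  - The bystanders visible in the last pictures look unmoved, by eye only. The arm hid the bottle and the soaps next to it in the last top view.
- **Not checked:** I did not measure the nut's final angle directly. The backing-off after the last tightening was at most 0.08 rad, so its joint should still be above 2.1.
- **Disagreement between views:** The first wrist and top views differed by about 2° on the tab-to-rib angle (39 to 41°). That is well inside the tolerance.

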